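# Check a wax puck under the loupe

## Task

Lay the round wax puck flat on top of the rubber dome so that it balances centred on the crown, and let go of it. Then pick up the loupe by its handle and hold it level over the puck, the lens centred on the puck and at the height that the pointer on the post marks, touching neither puck nor stand. Finish while still holding the loupe still in that place, with the pointer and the other things on the bench left alone.

Things in the scene. Friction and masses are not known exactly. Their poses are not given: they have to be found in the camera images.
- puck_center (a point): centre of the loose ivory wax puck, a plain disc 50 mm across and 20 mm thick (about 36 g), lying flat on the cooling plate; z is the disc's axis
- plate: fixed square aluminium cooling plate 110 x 110 x 6 mm, lying on the bench; origin at the centre of its underside
- crown (a point): topmost point of the smooth grey rubber dome (fixed), 50 mm above the bench; the dome is part of a ball of 70 mm radius, about 130 mm across at its foot; x points horizontally towards the post, z up
- stand: the fixed inspection stand: rubber dome on a round steel foot 140 mm across and 8 mm thick, and a 10 mm post 200 mm tall whose axis stands 122 mm from the dome's axis in the stand's +x; origin on the bench below the crown
- mark (a point): tip of the small white pointer on the black collar of the post; its height is the height at which the middle of the lens must be held. It points towards the dome's axis and ends 90 mm short of it; the collar (26 mm across) stays by friction where it is set
- pointer (a joint): height of the sliding pointer on its post in m: the mark is 120 mm above the bench at 0 and 170 mm at 0.05, positive upwards
- loupe_grip (a point): place to grip the loupe, on the axis of its straight black handle and near the balance point: the handle is a square bar 14 x 14 mm, reaching from 55 mm behind this point to 47 mm ahead of it. x points along the handle to the lens, z is up when the loupe lies level. The loupe weighs about 100 g with its balance point 25 mm ahead of here, towards the lens
- lens (a point): middle of the loupe's lens, at the same height as the handle's axis, 85 mm ahead of the grip point along x; the round frame is 68 mm across and 10 mm thick; z is the lens axis, vertical when the loupe is level
- rest: fixed wooden rest on which the loupe lies: a base 120 x 60 x 8 mm with two cross bars, 10 mm thick, 60 mm wide and 45 mm tall over the bench, centred at x = -47 mm and x = +42 mm; the handle lies across both and the grip point stands over the origin (on the bench), 52 mm up, free for the fingers on both sides; the lens overhangs on +x
- tealight_center (a point): bystander: bare aluminium tealight disc, 38 mm across and 16 mm tall; point at its centre
- tin_lid_center (a point): bystander: flat steel jar lid, 52 mm across and 10 mm tall; point at its centre
- wick_bar: bystander: flat wooden bar 100 x 18 x 6 mm lying near the robot; origin at the centre of its underside
- amber_jar: bystander: labelled amber glass jar with a lid, 72 mm across, 85 mm tall; origin at the centre of its underside
- candle: bystander: clear glass jar candle, 72 mm across, 85 mm tall plus wick; origin at the centre of its underside
- carton: bystander: small cardboard carton 80 x 70 x 60 mm; origin at the centre of its underside
- pitcher: bystander: aluminium pouring mug with a handle, 90 mm across, 110 mm tall; origin at the centre of its underside
Mind the look-alikes: they are no part of the job. Of the things that look like the part that bears loupe_grip, the smaller one is meant. Leave any turquoise look-alike of the part that bears puck_center alone.

How it is judged:
By the outcome, as a careful person would: the job done as asked, in the order asked, and still so for the second after the job is handed in, while the arm keeps its last pose, push and grip.
It also fails if it takes over 59 s, if anything falls off the work surface, if the arm or the gripper's body presses on something with over 40 N, if the wrist force passes 120 N, or if a joint passes its speed limit or range.

## Robot

A 6-joint arm with a two-finger parallel gripper is mounted at the origin on the work surface. World frame = base frame: x ahead of the robot, y to its left, z up, the work surface at z = 0. Lengths are in m, angles in rad, forces in N, time in s.
With the tool pointing down it reaches from about 0.325 to 0.75 m from the base axis. Payload 7.6 kg.
Tool frame: the origin (TCP) lies midway between the tips of the shut fingers; the grasp point (between the pads) lies bot.pinch_z behind it (bot.pinch_z is the distance from the TCP to the grasp point, in m); y points along the fingers, z is the direction in which the jaws open and shut, and the axes are right-handed (so a half turn about y gives the same grasp; the last joint's range is limited). The gripper opens to 85 mm and grips with 20 to 120 N. Pads are 22 mm wide; open, the fingers measure 114 mm over their backs; the gripper's body (76 mm by 85 mm) begins 54 mm behind the grasp point. The pads swing forward as they close: fully open they stand 13 mm farther back than shut.
Start: joints at [1.076, 0.052, 1.401, -0, 1.689, -0.07], TCP at [0.216, 0.478, 0.196] pointing down, gripper open.
Joint ranges: [-2.9, 2.9], [-0.91, 2.17], [0.12, 2.37], [-1.06, 4.2], [0.26, 2.73], [-2.93, 2.93]. Speed limits (rad/s): [2.57, 2.57, 3.01, 3.14, 3.14, 3.14].

## Interface

Orientations are given as a unit quaternion [w, x, y, z].
In Python, from station import get_state, imaging, bot gives the robot as it stands. The module is installed in compiled form; this text tells all that it offers.
- The arm moves only by the tool play_rows, never from a script. Its argument "plan" is a list of rows, each a list of 2 entries, a list of its own where there are three numbers: the shift along the tool's x, y, z in mm, then the turn, a rotation vector about the tool's x, y, z in rad. In form: [[[tx, ty, tz], [wx, wy, wz]], ...]. A call has 1 to 12 rows; each row shifts and turns the pose as measured when the row begins, along the tool's axes as they then stand; what a row does not reach is not made up. A row lasts 1/10 s, in which the tool goes at most 50 mm and 8.59 degrees, less where a joint would pass 70% of its speed; a pose out of reach is approached as far as the arm can. A call is refused whole if a number of a shift passes 50 or a number of a turn 0.15, either way. A call with a gripper value outside its range is refused whole. "gripper" is the gripper's target within -1 to 1 (shut at 1, half-way at 0, fully open at -1), set as the call begins (left out, the last holds). The fingers move at their own pace and stop on an object; "grip_force" is the grip in N (left out, the last holds). Time passes only in rows, so rows that do not move let the fingers close. It gives the time, the measured TCP pose, the force and the opening at its end, in the units of the state.
- get_state(): the state, without advancing time (a new reading comes with each control period).
- imaging.get_image(name): name is "side" or "top" or "wrist"; returns the picture (480x640x3 uint8, blue, green, red); there is no depth.
- imaging.camera_model(name): a dict with "vertical_fov" (degrees; the focal length in pixels is half the picture's height over the tangent of half this angle, whatever the lens; pixels are square), "cx", "cy" (the principal point, pixels), "origin" and "rotation" of the camera in the world; the wrist camera has in their place "tool_from_camera" (4x4, takes a point from camera to tool coordinates, whose origin is the TCP and whose axes are the tool frame's). Camera axes: x right, y down, z forward; pixel columns grow to the right and rows downward; lengths in m; the calibration is good to about 2 mm. The wrist camera is an equidistant fisheye: a pixel r from the principal point sees the ray r / f radians off the axis. A picture is of the moment at which its call begins: read the wrist's pose just before it. camera_model takes no time and is no camera call.
- bot.hand_in(): hands the job in, once; it reports no verdict.
The state is a dict: "time": time; "joints": joint angles; "joint_velocities": joint speeds; "tau": joint torques, N m; "tcp_pos": TCP position; "eef_rot": TCP orientation; "contact_force": force on the tool from outside, world axes, zero at the start; "torque": the same for the moment, N m; "gripper_width": opening from 0.0 (shut) to 1.0 (fully open).
Only numpy, scipy, OpenCV 4.12 (cv2) and the standard library are available. Lean on these libraries where they do the work, as an engineer would, in place of code of your own. Each camera call takes 0.05 s, during which the arm holds its last target. There are 200 camera calls.

## Working session

There is one attempt and no reset: what is moved stays moved. The work goes in short steps, Python scripts to look and compute and a tool call to move; the robot and the scene stay as the last step left them, time stands still between calls to the robot, and variables do not carry over. Pictures are saved under pics/ and viewed, about 8 in all and at most 12, crops included, and the job is handed in when it is done.

Besides the shell and the picture viewer there is one more tool, called after ">>>" by a JSON object that holds its "method" and its "body". play_rows: Moves the arm, as the interface text tells. Its arguments: {"type":"object","properties":{"plan":{"type":"array","items":{"type":"array"}},"gripper":{"type":"number"},"grip_force":{"type":"number"}},"required":["plan"]}

```bash
mkdir -p pics; ls; python3 - <<'E'
from station import get_state, imaging, bot
import cv2
s=get_state(); print(s['time'],s['tcp_pos'],s['eef_rot'],s['gripper_width'],bot.pinch_z)
for n in ["side","top","wrist"]:
    cv2.imwrite(f"pics/{n}0.png",imaging.get_image(n))
    print(n,imaging.camera_model(n))
E
```

```text
pics
0.0 [0.21618682 0.47802615 0.19537169] [-0.69068516  0.69175214 -0.14919912  0.14890468] 1.0034742779203554 0.0187
side {'vertical_fov': 50.68262414060332, 'cx': 328.1987137463138, 'cy': 241.58097979088103, 'origin': array([0.43648163, 0.78715097, 0.8580938 ]), 'rotation': array([ 0.01202926, -0.04797036,  0.92072368, -0.38706853])}
top {'vertical_fov': 53.35577974567875, 'cx': 317.9245284762657, 'cy': 246.76144734598236, 'origin': array([0.4558541 , 0.03037929, 1.10283526]), 'rotation': array([ 0.02047642, -0.70157873,  0.71209597, -0.01695091])}
wrist {'vertical_fov': 65.70646984690485, 'cx': 322.9936796105599, 'cy': 241.48638106357743, 'tool_from_camera': array([[ 2.59213746e-04,  9.48948780e-01,  3.15430095e-01,
        -8.20237730e-02],
       [-8.00117910e-05, -3.15430085e-01,  9.48948816e-01,
        -1.78060108e-01],
       [ 9.99999963e-01, -2.71218704e-04, -5.83672247e-06,
        -2.53320590e-04],
       [ 0.00000000e+00,  0.00000000e+00,  0.00000000e+00,
         1.00000000e+00]])}
```

View pics/top0.png

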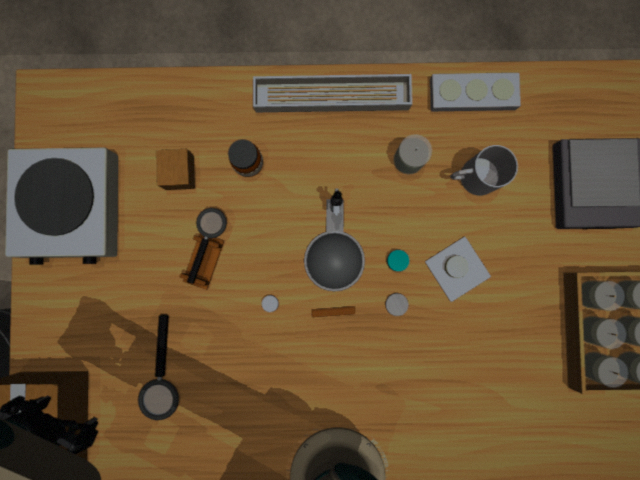

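View pics/side0.png

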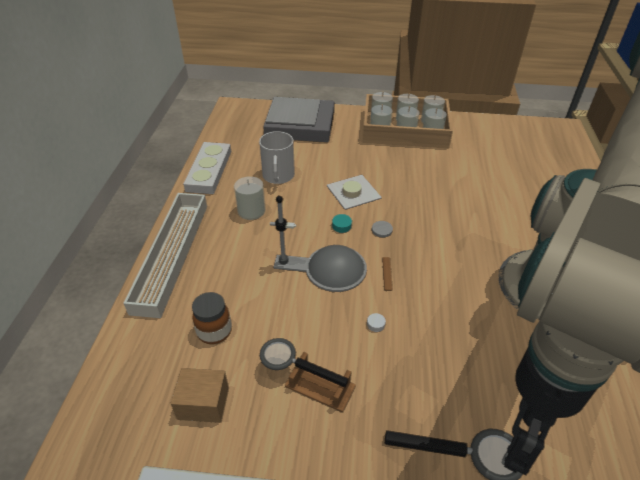

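The top view shows the ivory puck on the plate (456,266), with the turquoise disc at (398,260), the lid at (397,304) and the tealight at (270,303) as look-alikes. There are two loupes: a small one on the rest (lens 211,222) and a bigger one lying on the bench (158,398). The dome is at (334,261) with the post up-image of it. The side view shows the same things, with the pointer at about (290,226). I'll enlarge the targets next to confirm them.

```bash
python3 - <<'E'
import cv2,numpy as np
t=cv2.imread('pics/top0.png');s=cv2.imread('pics/side0.png')
def c(im,x,y,w,h,k): return cv2.resize(im[y:y+h,x:x+w],None,fx=k,fy=k,interpolation=cv2.INTER_CUBIC)
a=c(t,165,195,80,100,3);b=c(t,295,175,80,100,3);d=c(t,420,230,80,100,3)  #240x300
e=c(s,250,330,110,80,3)[:, :240] ; e=c(s,250,330,120,80,2);f=c(s,260,190,120,105,2);g=c(s,320,170,70,40,3)
H=300
def p(i,w=240): 
    o=np.zeros((H,w,3),np.uint8); i=i[:H,:w]; o[:i.shape[0],:i.shape[1]]=i; return o
cv2.imwrite('pics/m1.png',np.vstack([np.hstack([p(a),p(b),p(d)]),np.hstack([p(e),p(f),p(g)])]))
E
```

```text
(no output)
```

View pics/m1.png

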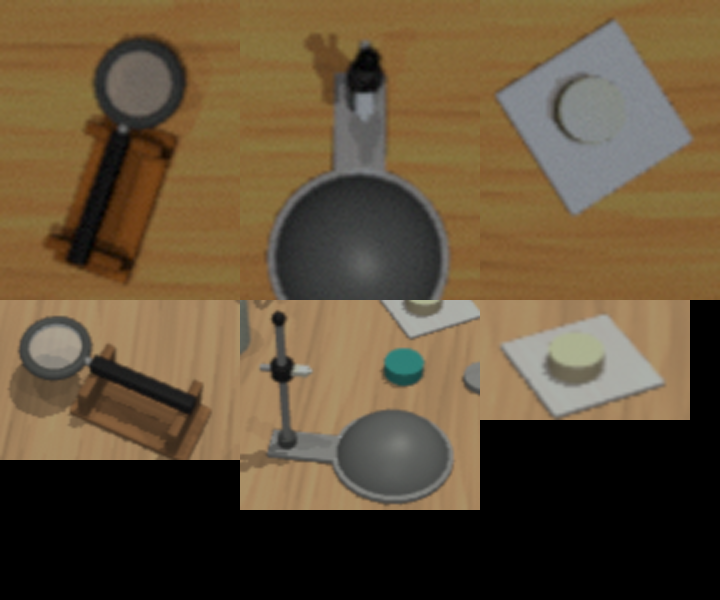

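The crops confirm the targets:
- **Loupe:** the smaller one, on the wooden rest. Its lens is at top (211.7,223) and side (278,353.5).
- **Puck:** the ivory disc on the plate, at top (456.7,266).
- **Pointer tip:** top (336.3,214.3), side (296,225).

Next I'll triangulate them.

```bash
cat > h.py <<'E'
import numpy as np,cv2
from scipy.spatial.transform import Rotation as R
from station import get_state, imaging, bot
def q(w): return R.from_quat([w[1],w[2],w[3],w[0]])
def pose():
    s=get_state(); return np.array(s['tcp_pos']),q(s['eef_rot']).as_matrix(),s
def ray(n,u,v,ps=None):
    m=imaging.camera_model(n); f=240/np.tan(np.radians(m['vertical_fov']/2)); d=np.array([u-m['cx'],v-m['cy']])
    if n!='wrist':
        M=q(m['rotation']).as_matrix(); r=M@np.array([d[0]/f,d[1]/f,1]); return np.array(m['origin']),r/np.linalg.norm(r)
    p,M=ps; T=m['tool_from_camera']; a=np.linalg.norm(d); th=a/f
    c=np.array([*(d/max(a,1e-9)*np.sin(th)),np.cos(th)])
    return p+M@T[:3,3],M@T[:3,:3]@c
def plane(r,z): o,d=r; return o+d*(z-o[2])/d[2]
def tri(*rs):
    A=sum(np.eye(3)-np.outer(d,d) for o,d in rs); b=sum((np.eye(3)-np.outer(d,d))@o for o,d in rs)
    x=np.linalg.solve(A,b); return x,[round(1e3*np.linalg.norm(np.cross(x-o,d)),1) for o,d in rs]
def project(n,P,ps=None):
    m=imaging.camera_model(n); f=240/np.tan(np.radians(m['vertical_fov']/2))
    if n=='wrist': p,M=ps; T=m['tool_from_camera']; o=p+M@T[:3,3]; C=M@T[:3,:3]
    else: o=np.array(m['origin']);C=q(m['rotation']).as_matrix()
    c=C.T@(P-o)
    if n!='wrist': return m['cx']+f*c[0]/c[2],m['cy']+f*c[1]/c[2]
    a=np.hypot(c[0],c[1]); th=np.arctan2(a,c[2]); return m['cx']+f*th*c[0]/a,m['cy']+f*th*c[1]/a
E
python3 - <<'E'
from h import *
np.set_printoptions(precision=4,suppress=True)
T=lambda u,v:ray('top',u,v); S=lambda u,v:ray('side',u,v)
print('lens',tri(T(211.7,223),S(278,353.5)))
print('hfront',tri(T(205.7,239.3),S(296,362.5)))
print('hrear',tri(T(190.7,282.3),S(347.5,382.5)))
print('tip',tri(T(336.3,214.3),S(296,225)))
print('puck top',tri(T(456.7,266),S(352,185)), plane(T(456.7,266),.026))
print('foot',plane(T(334.7,260.7),.008),plane(S(336.2,267.5),.008))
p,M,s=pose(); print(p,M)
E
```

```text
lens (array([0.5685, 0.2703, 0.0481]), [np.float64(0.4), np.float64(0.4)])
hfront (array([0.5327, 0.2843, 0.0457]), [np.float64(0.4), np.float64(0.4)])
hrear (array([0.4367, 0.3168, 0.0487]), [np.float64(0.8), np.float64(0.8)])
tip (array([ 0.5734, -0.0041,  0.1218]), [np.float64(1.0), np.float64(1.0)])
puck top (array([ 0.465 , -0.2754,  0.0288]), [np.float64(0.1), np.float64(0.1)]) [ 0.4649 -0.2762  0.026 ]
foot [ 0.4813 -0.0026  0.008 ] [0.4821 0.0049 0.008 ]
[0.2162 0.4781 0.1956] [[ 0.9111 -0.0006  0.4121]
 [-0.4121 -0.0011  0.9111]
 [-0.0001 -1.     -0.0012]]
```

>>> {"method": "play_rows", "body": {"plan": [[[20, 0, -22], [0, 0, 0]], [[33, 0, -36], [0, 0, 0]], [[33, 0, -36], [0, 0, 0]], [[33, 0, -36], [0, 0, 0]], [[33, 0, -36], [0, 0, 0]], [[33, 0, -36], [0, 0, 0]], [[33, 0, -36], [0, 0, 0]], [[33, 0, -36], [0, 0, 0]], [[33, 0, -36], [0, 0, 0]], [[33, 0, -36], [0, 0, 0]], [[33, 0, -36], [0, 0, 0]], [[33, 0, -36], [0, 0, 0]]], "gripper": -1}}

```text
time: 1.35
tcp_pos: [0.3944, -0.0721, 0.1937]
eef_rot: [-0.691, 0.693, -0.145, 0.146]
contact_force: [0.5, 0.5, -0.3]
gripper_width: 0.998
```

>>> {"method": "play_rows", "body": {"plan": [[[33, 0, -36], [0, 0, 0]], [[33, 5, -36], [0, 0, 0]], [[33, 15, -36], [0, 0, 0]], [[28, 20, -30], [0, 0, 0]], [[14, 20, -14], [0, 0, 0]], [[0, 10, 0], [0, 0, 0]], [[0, 0, 0], [0, 0, 0]], [[0, 0, 0], [0, 0, 0]]]}}

```text
time: 2.15
tcp_pos: [0.4608, -0.2769, 0.1212]
eef_rot: [-0.69, 0.692, -0.148, 0.148]
contact_force: [-0.5, 0.3, -0.4]
gripper_width: 1.002
```

```bash
python3 - <<'E'
from h import *
np.set_printoptions(precision=4,suppress=True)
p,M,s=pose(); im=imaging.get_image('wrist'); cv2.imwrite('pics/w1.png',im)
print(p,M[:,0],s['time'],s['joints'])
print(project('wrist',np.array([.465,-.2758,.026]),(p,M)))
np.savez('w1.npz',p=p,M=M)
hsv=cv2.cvtColor(im,cv2.COLOR_BGR2HSV)
for z in (.026,.006):print(project('wrist',np.array([.465,-.2758,z]),(p,M)))
E
```

```text
[ 0.4608 -0.2769  0.1212] [ 0.9122 -0.4097  0.0007] 2.15 [-0.6083  0.1221  1.4765 -0.0024  1.5419 -1.7569]
(np.float64(327.1580743397168), np.float64(234.70903306048217))
(np.float64(327.1580743397168), np.float64(234.70903306048217))
(np.float64(326.959094677694), np.float64(227.44046344066462))
```

View pics/w1.png

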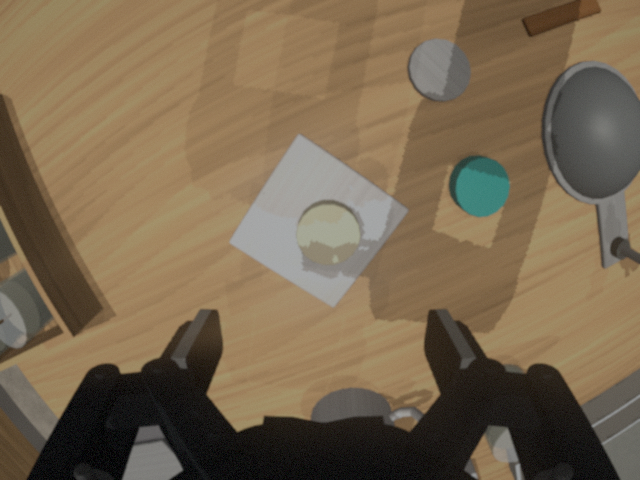

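The wrist view shows the ivory puck at (328,233), against a prediction of (327,235), so the position is good. The turquoise disc is well clear at (480,186). I'll fit the puck's top face and descend.

```bash
python3 - <<'E'
from h import *
np.set_printoptions(precision=4,suppress=True)
d=np.load('w1.npz');im=cv2.imread('pics/w1.png');ps=(d['p'],d['M'])
hsv=cv2.cvtColor(im,cv2.COLOR_BGR2HSV)
def blob(lo,hi,x,y,w,h):
    m=cv2.inRange(hsv[y:y+h,x:x+w],lo,hi);c=max(cv2.findContours(m,0,1)[0],key=cv2.contourArea)
    e=cv2.minEnclosingCircle(c);f=cv2.fitEllipse(cv2.convexHull(c)); return (e[0][0]+x,e[0][1]+y,e[1]),(f[0][0]+x,f[0][1]+y,f[1]),cv2.contourArea(c)
print(hsv[233,328],hsv[233,270],hsv[210,330],hsv[250,330])
r=blob((20,45,90),(40,255,255),285,190,90,90);print(r)
for k in r[:2]: print(plane(ray('wrist',k[0],k[1],ps),.026))
E
```

```text
[ 34  24 167] [ 75   3 167] [ 27  42 163] [ 22  52 142]
((328.5, 246.5, 27.540977478027344), (328.72500228881836, 250.58159255981445, (24.013132095336914, 54.60200119018555)), 671.5)
[ 0.4742 -0.2788  0.026 ]
[ 0.4774 -0.28    0.026 ]
```

```bash
python3 - <<'E'
from h import *
np.set_printoptions(precision=4,suppress=True)
d=np.load('w1.npz');im=cv2.imread('pics/w1.png');ps=(d['p'],d['M'])
lab=cv2.cvtColor(cv2.GaussianBlur(im,(3,3),0),cv2.COLOR_BGR2LAB)[190:280,280:375,2].astype(int)
print(lab[43,::8],lab[::6,48])
m=(lab>136).astype(np.uint8)*255
c=max(cv2.findContours(m,0,1)[0],key=cv2.contourArea);h=cv2.convexHull(c)
print(cv2.boundingRect(h),cv2.contourArea(c)); f=cv2.fitEllipse(h);print(f)
print(plane(ray('wrist',f[0][0]+280,f[0][1]+190,ps),.020))
E
```

```text
[128 128 133 137 137 137 137 137 137 137 135 128] [130 130 137 141 141 141 137 137 138 138 140 140 140 131 131]
(18, 11, 62, 64) 3003.0
((47.89836120605469, 42.770050048828125), (62.2547607421875, 63.375244140625), 160.99996948242188)
[ 0.4655 -0.2753  0.02  ]
```

>>> {"method": "play_rows", "body": {"plan": [[[4, 20, 3], [0, 0, 0]], [[0, 30, 0], [0, 0, 0]], [[0, 30, 0], [0, 0, 0]], [[0, 20, 0], [0, 0, 0]], [[0, 12, 0], [0, 0, 0]], [[0, 4, 0], [0, 0, 0]], [[0, 0, 0], [0, 0, 0]]]}}

```text
time: 2.9
tcp_pos: [0.4721, -0.2735, 0.0131]
eef_rot: [-0.689, 0.695, -0.139, 0.152]
contact_force: [0.3, 0.4, 0.2]
gripper_width: 1.002
```

```bash
cat >> h.py <<'E'
def goto(P,yaw=None):
    "tool-frame shift in mm to P and level-correcting turn"
    p,M,s=pose(); t=M.T@(np.array(P)-p)*1e3
    a=np.arctan2(M[1,0],M[0,0]) if yaw is None else yaw
    c,n=np.cos(a),np.sin(a); G=np.array([[c,0,-n],[n,0,c],[0,-1,0]])
    w=R.from_matrix(M.T@G).as_rotvec()
    print('tcp',np.round(p,4),'t',s['time'],'yaw',round(np.degrees(a),2),'shift',np.round(t,1),'turn',np.round(w,4),'F',np.round(s['contact_force'],1))
E
python3 -c "
from h import *
goto([.4655,-.2755,.008])"
```

```text
tcp [ 0.4721 -0.2735  0.0131] t 2.9 yaw -23.7 shift [-5.3  5.  -4.4] turn [ 0.0053 -0.0001  0.0195] F [0.3 0.4 0.2]
```

>>> {"method": "play_rows", "body": {"plan": [[[-5, 1, -4], [0.005, 0, 0.02]], [[0, 4, 0], [0, 0, 0]], [[0, 0, 0], [0, 0, 0]]]}}

```text
time: 3.2
tcp_pos: [0.4671, -0.2763, 0.0111]
eef_rot: [-0.691, 0.693, -0.144, 0.146]
contact_force: [0.4, 0.3, -0.2]
gripper_width: 0.999
```

```bash
python3 -c "
from h import *
goto([.4655,-.2755,.008])"
```

```text
tcp [ 0.4671 -0.2763  0.0111] t 3.2 yaw -23.69 shift [-1.8  3.1  0.1] turn [ 0.0009 -0.      0.0031] F [ 0.4  0.3 -0.2]
```

>>> {"method": "play_rows", "body": {"plan": [[[-2, 4, 0], [0, 0, 0.003]], [[0, 0, 0], [0, 0, 0]]]}}

```text
time: 3.4
tcp_pos: [0.4655, -0.2758, 0.0075]
eef_rot: [-0.692, 0.692, -0.145, 0.146]
contact_force: [-0.1, 0.5, -0.8]
gripper_width: 0.999
```

>>> {"method": "play_rows", "body": {"plan": [[[0, 0, 0], [0, 0, 0]], [[0, 0, 0], [0, 0, 0]], [[0, 0, 0], [0, 0, 0]], [[0, 0, 0], [0, 0, 0]], [[0, 0, 0], [0, 0, 0]], [[0, 0, 0], [0, 0, 0]], [[0, 0, 0], [0, 0, 0]], [[0, 0, 0], [0, 0, 0]]], "gripper": 1, "grip_force": 30}}

```text
time: 4.2
tcp_pos: [0.4656, -0.2759, 0.0077]
eef_rot: [-0.692, 0.693, -0.145, 0.146]
contact_force: [0.3, 0.3, 0.8]
gripper_width: -0.005
```

```bash
python3 -c "
from h import *
goto([.4655,-.2755,.008])"
```

```text
tcp [ 0.4656 -0.2759  0.0077] t 4.2 yaw -23.71 shift [-0.2 -0.3  0.3] turn [ 0.0012 -0.      0.0014] F [0.3 0.3 0.8]
```

```bash
python3 - <<'E'
from h import *
p,M,s=pose();im=imaging.get_image('wrist');cv2.imwrite('pics/w2f.png',im)
t=imaging.get_image('top');cv2.imwrite('pics/t2.png',t);sd=imaging.get_image('side')
a=cv2.resize(t[220:310,400:520],None,fx=3,fy=3);b=cv2.resize(sd[150:240,300:420],None,fx=3,fy=3)
cv2.imwrite('pics/m2.png',np.vstack([np.hstack([cv2.resize(im,(440,330)),np.zeros((330,280,3),np.uint8)]),np.hstack([a,b])]))
np.savez('w2.npz',p=p,M=M)
print(project('wrist',p,(p,M)))
E
```

```text
(np.float64(323.4659876626709), np.float64(282.65458584689253))
```

View pics/m2.png

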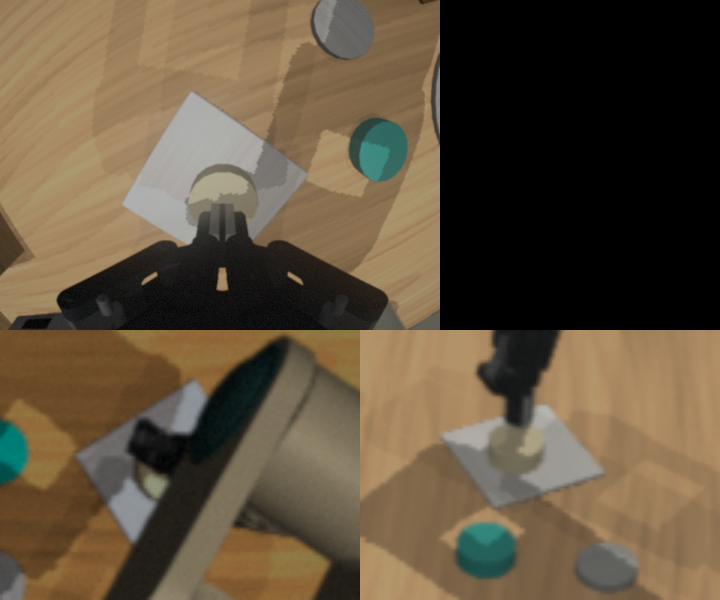

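The fingers shut fully over the puck without taking it. I need a closer look at where the tips stand relative to it.

```bash
python3 - <<'E'
from h import *
im=cv2.imread('pics/w2f.png');d=np.load('w2.npz');p,M=d['p'],d['M']
c=cv2.resize(im[220:400,220:430],None,fx=3.3,fy=3.3,interpolation=cv2.INTER_CUBIC)
cv2.imwrite('pics/c2.png',cv2.convertScaleAbs(c,alpha=1.6,beta=20))
for x,y in [(-11,0),(11,0),(-11,-10),(-11,-19),(0,-19),(11,-13)]:
    u,v=project('wrist',p+M@(np.array([x,y,0])/1e3),(p,M)); print(x,y,round((u-220)*3.3),round((v-220)*3.3))
E
```

```text
-11 0 341 143
11 0 341 268
-11 -10 342 168
-11 -19 342 192
0 -19 342 261
11 -13 342 307
```

View pics/c2.png

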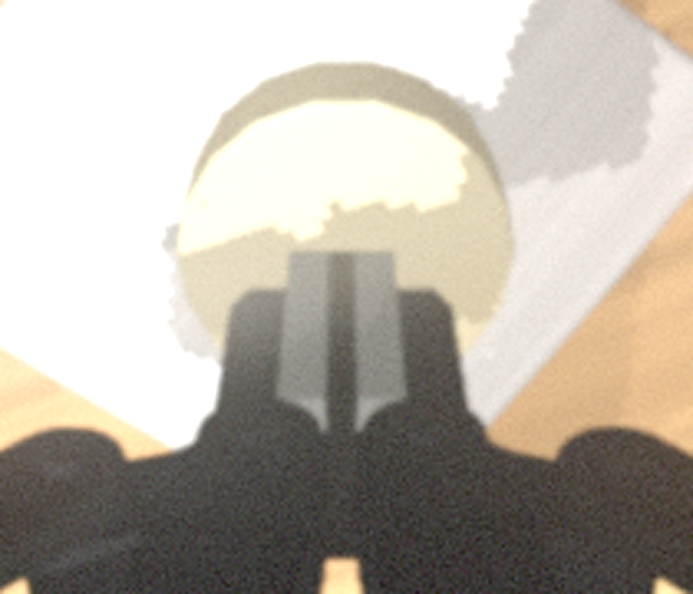

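```bash
python3 - <<'E'
from h import *
sd=imaging.get_image('side');cv2.imwrite('pics/s2.png',sd);p,M,s=pose()
g=cv2.cvtColor(sd,cv2.COLOR_BGR2GRAY)
print(g[150:205,342:366:2])
for y in (0,-10,-20,-30,-40,-50): print(y,np.round(project('side',p+np.array([0,0,-y/1e3])),1))
print(project('side',np.array([.4655,-.2755,.026])),project('side',np.array([.4655,-.2505,.026])))
print(s['joints'])
E
```

```text
[[142  80  27  27  28  24  22  23  24  25  25  28]
 [142  64  34  33  29  25  22  28  27  24  25  28]
 [142  61  42  47  32  25  24  27  25  23  25  31]
 [142  55  44  45  30  26  22  27  24  24  25  37]
 [143  62  49  46  25  24  22  26  24  25  23  41]
 [143  81  49  44  26  24  23  24  22  24  26  50]
 [144 115  51  44  24  24  24  24  23  25  25  75]
 [144 106  51  41  24  22  24  25  23  25  27  91]
 [143  84  50  39  24  23  22  24  23  25  27 100]
 [135  70  52  37  22  23  21  23  23  26  34 121]
 [100  64  55  36  22  23  22  24  24  25  39 137]
 [ 60  60  50  36  23  24  22  23  23  27  50 140]
 [ 55  59  45  39  29  23  25  23  22  31  76 142]
 [ 59  62  35  37  42  27  27  24  24  53 107 144]
 [ 55  53  36  28  34  25  25  26  25  88 136 144]
 [ 47  46  32  27  25  26  23  26  26  94 142 144]
 [ 36  38  28  21  23  25  23  24  29 102 142 143]
 [ 29  32  23  23  22  23  26  26  34 115 142 143]
 [ 43  28  22  24  23  24  26  24  54 129 142 142]
 [ 77  23  22  21  22  22  21  31  96 133 143 141]
 [116  39  23  23  23  24  26  31 103 135 143 142]
 [132  82  50  28  24  23  28
[... 1337 characters left out ...]
4 155 155]
 [119 121 119 103 103 104 144 152 153 153 153 155]
 [119 120 115 103 102 104 145 154 155 152 153 155]
 [119 121 115 103 103 103 113 147 156 153 154 154]
 [118 120 114 102 102 102 102 112 149 154 152 152]
 [119 118 108 102 102 102 101 101 113 151 150 137]
 [121 118 114 105 102 102 102 102 102 127 120 106]
 [123 120 118 118 105 103 102 106 105 104 105 123]]
0 [351.4 191.1]
-10 [351.6 188.2]
-20 [351.8 185.2]
-30 [352.  182.2]
-40 [352.2 179.1]
-50 [352.4 176.1]
(np.float64(351.7978083442848), np.float64(185.78266502669447)) (np.float64(351.179880088385), np.float64(191.69667435281883))
[-6.02616215e-01  2.43383384e-01  1.57752821e+00 -8.56490492e-04
  1.31914257e+00 -1.75949849e+00]
```

The side view gives the shut tips about 33 mm behind the reported TCP, and the wrist view gives about 38 mm. Open, they look about 53 mm behind. So the real fingertips end roughly 35 mm short of the stated TCP, and they closed above an unmoved puck. I'll work with that measured offset: open, go lower while watching the force, and close again.

>>> {"method": "play_rows", "body": {"plan": [[[0, 0, 0], [0, 0, 0]], [[0, 0, 0], [0, 0, 0]], [[0, 0, 0], [0, 0, 0]], [[0, 0, 0], [0, 0, 0]], [[0, 0, 0], [0, 0, 0]], [[0, 8, 0], [0, 0, 0]], [[0, 8, 0], [0, 0, 0]], [[0, 7, 0], [0, 0, 0]], [[0, 0, 0], [0, 0, 0]]], "gripper": -1}}

```text
time: 5.3
tcp_pos: [0.4652, -0.2757, -0.0179]
eef_rot: [-0.692, 0.692, -0.145, 0.145]
contact_force: [-0.7, 0.3, -0.2]
gripper_width: 1.002
```

```bash
python3 - <<'E'
from h import *
goto([.4655,-.2755,-.03])
p,M,s=pose();im=imaging.get_image('wrist');cv2.imwrite('pics/w3.png',im);print(s['gripper_width'])
sd=imaging.get_image('side')
cv2.imwrite('pics/m3.png',np.hstack([cv2.convertScaleAbs(im[150:450,120:520],alpha=1.5),cv2.resize(sd[140:215,310:410],None,fx=4,fy=4)]))
E
```

```text
tcp [ 0.4652 -0.2757 -0.0179] t 5.3 yaw -23.71 shift [ 0.2 12.1  0.3] turn [ 0.001  -0.      0.0004] F [-0.7  0.3 -0.2]
1.0018719051489264
```

View pics/m3.png

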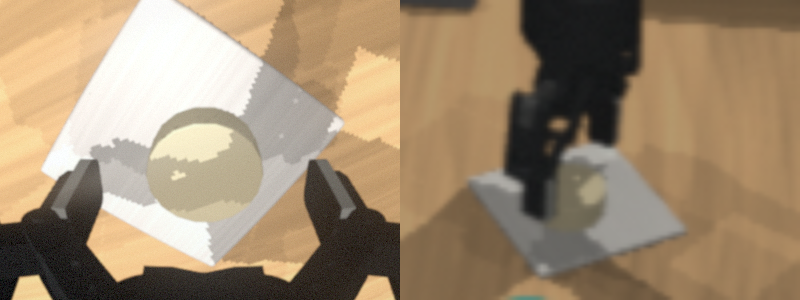

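TCP at z = -0.018 with no contact, and the picture shows the puck centred between the open fingers at about (326,320). I'll go 10 mm lower and close.

>>> {"method": "play_rows", "body": {"plan": [[[0, 7, 0], [0, 0, 0]], [[0, 4, 0], [0, 0, 0]], [[0, 0, 0], [0, 0, 0]]]}}

```text
time: 5.7
tcp_pos: [0.4663, -0.2764, -0.0281]
eef_rot: [-0.691, 0.693, -0.144, 0.146]
contact_force: [-0.2, -0.0, 0.0]
gripper_width: 1.001
```

>>> {"method": "play_rows", "body": {"plan": [[[0, 0, 0], [0, 0, 0]], [[0, 0, 0], [0, 0, 0]], [[0, 0, 0], [0, 0, 0]], [[0, 0, 0], [0, 0, 0]], [[0, 0, 0], [0, 0, 0]], [[0, 0, 0], [0, 0, 0]]], "gripper": 1, "grip_force": 30}}

```text
time: 6.3
tcp_pos: [0.4667, -0.2767, -0.0273]
eef_rot: [-0.691, 0.693, -0.144, 0.147]
contact_force: [0.4, 0.4, 0.1]
gripper_width: 0.575
```

>>> {"method": "play_rows", "body": {"plan": [[[0, -15, 0], [0, 0, 0]], [[0, -30, 0], [0, 0, 0]], [[0, -30, 0], [0, 0, 0]], [[0, -25, 10], [0, 0, 0]], [[-10, -10, 26], [0, 0, 0]], [[-14, 0, 38], [0, 0, 0]], [[-15, 0, 40], [0, 0, 0]], [[-15, 0, 40], [0, 0, 0]], [[-15, 0, 40], [0, 0, 0]], [[-15, 0, 38], [0, 0, 0]], [[-10, 0, 20], [0, 0, 0]], [[0, 0, 0], [0, 0, 0]]]}}

```text
time: 7.5
tcp_pos: [0.4838, 0.001, 0.1004]
eef_rot: [-0.691, 0.693, -0.14, 0.153]
contact_force: [-0.0, -0.6, -0.7]
gripper_width: 0.574
```

```bash
python3 - <<'E'
from h import *
goto([.482,.001,.07],np.radians(-23.7))
p,M,s=pose();im=imaging.get_image('wrist');cv2.imwrite('pics/w4.png',im);print(s['gripper_width']);np.savez('w4.npz',p=p,M=M)
E
```

```text
tcp [0.4838 0.001  0.1004] t 7.5 yaw -23.7 shift [-2.2 30.3 -0.8] turn [-0.0014 -0.0035  0.0181] F [-0.  -0.6 -0.7]
0.5736977508717378
```

View pics/w4.png

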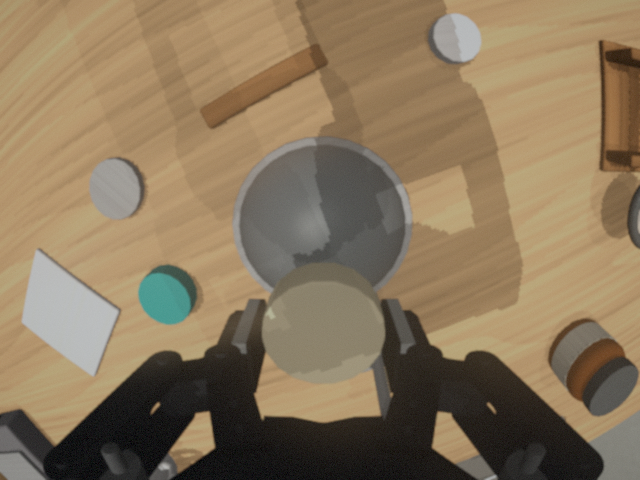

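The puck is held level in the jaws at (325,325), with the dome rim behind it at x 233–412 and a top edge at y = 137. I'll fit the foot rim as a world circle from all three cameras.

```bash
python3 - <<'E'
from h import *
from scipy.optimize import least_squares
np.set_printoptions(precision=4,suppress=True)
d=np.load('w4.npz')
def fit(n,im,c0,ps=None,box=None):
    sat=cv2.cvtColor(cv2.GaussianBlur(im,(3,3),0),cv2.COLOR_BGR2HSV)[:,:,1].astype(float)
    P=[]
    # radial scan: outermost grey->wood transition around predicted circle
    for a in np.linspace(0,2*np.pi,180,endpoint=False):
        prev=None
        rr=np.arange(.055,.085,.0005); vals=[]
        for r in rr:
            u,v=project(n,np.array([c0[0]+r*np.cos(a),c0[1]+r*np.sin(a),.008]),ps)
            if not(2<u<637 and 2<v<477): break
            vals.append(cv2.getRectSubPix(sat.astype(np.float32),(1,1),(float(u),float(v)))[0,0])
        if len(vals)<len(rr): continue
        v=np.array(vals); g=v[6:]-v[:-6]; k=g.argmax()
        if g[k]>35: P.append([c0[0]+rr[k+3]*np.cos(a),c0[1]+rr[k+3]*np.sin(a)])
    P=np.array(P)
    f=lambda x:np.hypot(P[:,0]-x[0],P[:,1]-x[1])-x[2]
    s=least_squares(f,[*c0,.07],loss='soft_l1',f_scale=.001); print(n,len(P),s.x,np.median(abs(s.fun)))
c=[.482,.001]
fit('wrist',cv2.imread('pics/w4.png'),c,(d['p'],d['M']))
fit('top',cv2.imread('pics/top0.png'),c); fit('side',cv2.imread('pics/side0.png'),c)
# puck in hand: top-face circle pixel extents
im=cv2.imread('pics/w4.png')
for pt in [(.0,-.053,.0)]: 
    print('puck top expected px',project('wrist',d['p']+d['M']@np.array([-.001,-.053,0]),(d['p'],d['M'])))
lab=cv2.cvtColor(cv2.GaussianBlur(im,(3,3),0),cv2.COLOR_BGR2LAB)[:,:,2].astype(int)
print(lab[325,250:400:6]); print(lab[255:395:6,325])
E
```

```text
Traceback (most recent call last):
  File "h.py", line 19, in project
    m=imaging.camera_model(n); f=240/np.tan(np.radians(m['vertical_fov']/2))
ValueError: time passes only in moves, steps and waits
```

```bash
sed -i 's/imaging.camera_model(n)/CM(n)/; ' h.py; sed -i '4i import functools\nCM=functools.cache(lambda n: imaging.camera_model(n))' h.py
cat > fit.py <<'E'
from h import *
from scipy.optimize import least_squares
np.set_printoptions(precision=4,suppress=True)
def fit(n,im,c0,ps=None):
    sat=cv2.cvtColor(cv2.GaussianBlur(im,(3,3),0),cv2.COLOR_BGR2HSV)[:,:,1].astype(np.float32)
    P=[];rr=np.arange(.055,.085,.0005)
    for a in np.linspace(0,2*np.pi,180,endpoint=False):
        uv=np.array([project(n,np.array([c0[0]+r*np.cos(a),c0[1]+r*np.sin(a),.008]),ps) for r in rr],np.float32)
        if uv.min()<2 or uv[:,0].max()>637 or uv[:,1].max()>477: continue
        v=cv2.remap(sat,uv[:,:1],uv[:,1:],cv2.INTER_LINEAR)[:,0]
        g=v[6:]-v[:-6]; k=g.argmax()
        if g[k]>35: P.append([c0[0]+rr[k+3]*np.cos(a),c0[1]+rr[k+3]*np.sin(a)])
    P=np.array(P)
    f=lambda x:np.hypot(P[:,0]-x[0],P[:,1]-x[1])-x[2]
    s=least_squares(f,[*c0,.07],loss='soft_l1',f_scale=.001); print(n,len(P),s.x,np.median(abs(s.fun)))
E
python3 - <<'E'
from fit import *
d=np.load('w4.npz');c=[.482,.001]
fit('wrist',cv2.imread('pics/w4.png'),c,(d['p'],d['M']))
fit('top',cv2.imread('pics/top0.png'),c); fit('side',cv2.imread('pics/side0.png'),c)
im=cv2.imread('pics/w4.png')
print('puck top expected px',project('wrist',d['p']+d['M']@np.array([-.001,-.053,0]),(d['p'],d['M'])))
lab=cv2.cvtColor(cv2.GaussianBlur(im,(3,3),0),cv2.COLOR_BGR2LAB)[:,:,2].astype(int)
print(lab[325,250:400:6]); print(lab[255:395:6,325])
E
```

```text
wrist 142 [0.4827 0.0005 0.0693] 0.00012424415414620527
top 164 [ 0.482  -0.001   0.0693] 0.00024727639221439057
side 151 [0.4834 0.0037 0.0701] 0.0004936567152775406
puck top expected px (np.float64(323.6395775801153), np.float64(335.8298546204197))
[135 139 140 142 142 142 142 142 142 141 141 142 141 141 142 141 142 141
 141 141 142 142 142 134 134]
[130 131 139 138 139 141 141 141 141 141 142 142 142 141 141 142 142 142
 142 142 143 143 153 153]
```

Crown: (0.4827, 0.0007), with the three cameras agreeing to 1–3 mm. The puck centre sits about 1 mm toward -x of the tool. I'll correct the tilt and the lateral offset, then descend.

>>> {"method": "play_rows", "body": {"plan": [[[0, 15, -1], [0, 0, 0.018]], [[0, 20, 0], [0, 0, 0]], [[0, 15, 0], [0, 0, 0]], [[0, 15, 0], [0, 0, 0]], [[0, 5, 0], [0, 0, 0]], [[0, 0, 0], [0, 0, 0]]]}}

```text
time: 8.15
tcp_pos: [0.4836, -0.0083, 0.0257]
eef_rot: [0.691, -0.691, 0.151, -0.148]
contact_force: [-0.2, 0.7, -0.2]
gripper_width: 0.573
```

```bash
python3 -c "
from h import *
goto([.4836,.0003,.0175])"
```

```text
tcp [ 0.4836 -0.0083  0.0257] t 8.15 yaw -24.43 shift [-3.5  8.2  7.9] turn [ 0.0005  0.     -0.0035] F [-0.2  0.7 -0.2]
```

>>> {"method": "play_rows", "body": {"plan": [[[-3.5, 0, 8], [0, 0, -0.003]], [[0, 3, 0], [0, 0, 0]], [[0, 0, 0], [0, 0, 0]]]}}

```text
time: 8.45
tcp_pos: [0.4845, 0.0, 0.0236]
eef_rot: [-0.691, 0.691, -0.15, 0.151]
contact_force: [-0.4, -0.7, -0.3]
gripper_width: 0.572
```

```bash
python3 -c "
from h import *
goto([.4836,.0003,.0175])"
```

```text
tcp [0.4845 0.     0.0236] t 8.45 yaw -24.54 shift [-0.9  6.1 -0.1] turn [-0.0001  0.      0.001 ] F [-0.4 -0.7 -0.3]
```

>>> {"method": "play_rows", "body": {"plan": [[[-1, 4, 0], [0, 0, 0]], [[0, 1.5, 0], [0, 0, 0]], [[0, 0, 0], [0, 0, 0]]]}}

```text
time: 8.75
tcp_pos: [0.4842, 0.0007, 0.0187]
eef_rot: [0.691, -0.691, 0.149, -0.151]
contact_force: [-0.4, -0.3, 0.3]
gripper_width: 0.571
```

```bash
python3 - <<'E'
from h import *
goto([.4836,.0003,.0175])
t=imaging.get_image('top');s=imaging.get_image('side');cv2.imwrite('pics/t5.png',t);cv2.imwrite('pics/s5.png',s)
p,M,_=pose();w=imaging.get_image('wrist');cv2.imwrite('pics/w5.png',w);np.savez('w5.npz',p=p,M=M)
c=[np.array([.4827,.0007,z]) for z in (.05,.07)]
for n in('top','side'):print(n,[np.round(project(n,k),1) for k in c])
print([np.round(project('wrist',k,(p,M)),1) for k in c])
a=cv2.resize(s[225:300,300:375],(400,400),interpolation=2);b=cv2.convertScaleAbs(w[200:400,220:420],alpha=1.5);b=cv2.resize(b,(400,400))
cv2.imwrite('pics/m5.png',np.hstack([a,b]))
E
```

```text
tcp [0.4842 0.0007 0.0187] t 8.75 yaw -24.49 shift [-0.4  1.2 -0.6] turn [-0.0008  0.      0.003 ] F [-0.4 -0.3  0.3]
top [array([333.8, 259.7]), array([334. , 259.4])]
side [array([336.6, 253.3]), array([336.8, 247. ])]
[array([322.3, 309. ]), array([322.3, 332.9])]
```

View pics/m5.png

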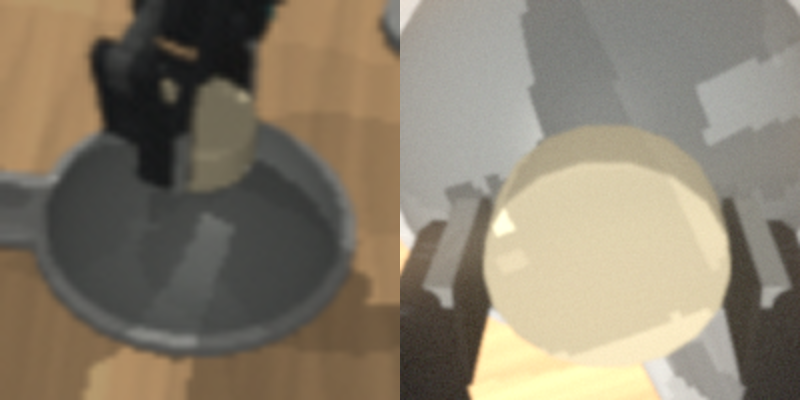

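The puck's top face is at wrist (324,332), against a predicted crown axis of (322.3,334), so it is centred within about 1 mm. I'll nudge +0.7 mm in x and -0.6 mm in z, then lower to contact.

>>> {"method": "play_rows", "body": {"plan": [[[0.7, 1, -0.6], [0, 0, 0.003]], [[0, 1, 0], [0, 0, 0]], [[0, 0, 0], [0, 0, 0]]]}}

```text
time: 9.2
tcp_pos: [0.4849, -0.0004, 0.0169]
eef_rot: [0.691, -0.691, 0.15, -0.15]
contact_force: [-0.6, -0.5, -1.2]
gripper_width: 0.569
```

```bash
python3 -c "
from h import *
goto([.4840,.0008,.0165],np.radians(-24.5))"
```

```text
tcp [ 4.849e-01 -4.000e-04  1.690e-02] t 9.2 yaw -24.5 shift [-1.3  0.4  0.7] turn [-0.001  -0.      0.0002] F [-0.6 -0.5 -1.2]
```

>>> {"method": "play_rows", "body": {"plan": [[[0, 0.8, 0], [0, 0, 0]], [[0, 0, 0], [0, 0, 0]]]}}

```text
time: 9.4
tcp_pos: [0.485, -0.0004, 0.0163]
eef_rot: [0.691, -0.691, 0.15, -0.15]
contact_force: [-0.3, -0.2, 0.5]
gripper_width: 0.571
```

>>> {"method": "play_rows", "body": {"plan": [[[0, 0.8, 0], [0, 0, 0]], [[0, 0, 0], [0, 0, 0]]]}}

```text
time: 9.6
tcp_pos: [0.4852, -0.0004, 0.0163]
eef_rot: [0.691, -0.691, 0.15, -0.15]
contact_force: [-0.0, -0.7, -0.1]
gripper_width: 0.568
```

>>> {"method": "play_rows", "body": {"plan": [[[0, 1.2, 0], [0, 0, 0]], [[0, 0, 0], [0, 0, 0]]]}}

```text
time: 9.8
tcp_pos: [0.4857, -0.0005, 0.0163]
eef_rot: [0.691, -0.691, 0.149, -0.151]
contact_force: [0.7, 0.3, -0.2]
gripper_width: 0.572
```

>>> {"method": "play_rows", "body": {"plan": [[[0, 1.2, 0], [0, 0, 0]], [[0, 0, 0], [0, 0, 0]]]}}

```text
time: 10.0
tcp_pos: [0.4861, -0.0006, 0.0163]
eef_rot: [0.691, -0.691, 0.149, -0.151]
contact_force: [0.9, 0.5, 0.5]
gripper_width: 0.572
```

```bash
python3 -c "
from h import *
goto([.4847,-.0002,.0165],np.radians(-24.5));print(get_state()['contact_force'],get_state()['torque'])"
```

```text
tcp [ 0.4861 -0.0006  0.0163] t 10.0 yaw -24.5 shift [-1.5 -0.2 -0.3] turn [-0.0017  0.      0.0031] F [0.9 0.5 0.5]
[0.93313637 0.54925926 0.48824259] [0.04078641 0.06561518 0.01221404]
```

>>> {"method": "play_rows", "body": {"plan": [[[-1.5, -0.5, 0], [0, 0, 0.003]], [[0, 0, 0], [0, 0, 0]]]}}

```text
time: 10.2
tcp_pos: [0.4845, 0.0001, 0.0163]
eef_rot: [0.692, -0.69, 0.15, -0.15]
contact_force: [-0.6, -0.3, 0.9]
gripper_width: 0.574
```

```bash
python3 - <<'E'
from h import *
goto([.4847,-.0002,.0165],np.radians(-24.5))
p,M,_=pose();w=imaging.get_image('wrist');cv2.imwrite('pics/w6.png',w)
lab=cv2.cvtColor(cv2.GaussianBlur(w,(3,3),0),cv2.COLOR_BGR2LAB)
for z in (.07,.05):
  print(z,np.round(project('wrist',np.array([.4827,.0007,z]),(p,M)),1),[np.round(project('wrist',np.array([.4827,.0007,z])+.025*np.array(k),(p,M)),1) for k in (M[:,0],-M[:,0],M[:,2],-M[:,2])])
print(lab[330,255:275,2],lab[330,375:395,2]); print(lab[255:290,324,0]);print(lab[370:395,324,0])
E
```

```text
tcp [4.845e-01 1.000e-04 1.630e-02] t 10.2 yaw -24.5 shift [ 0.3 -0.2 -0.2] turn [-0.0015  0.     -0.0004] F [-0.6 -0.3  0.9]
0.07 [323.3 335. ] [array([323.3, 383.1]), array([323.3, 277.3]), array([386.2, 334.1]), array([260.4, 334.1])]
0.05 [323.2 310.6] [array([323.2, 356.2]), array([323.2, 257.8]), array([379.4, 310. ]), array([267. , 310.1])]
[136 137 137 136 136 137 138 140 141 142 142 142 142 142 142 142 142 142
 142 142] [142 142 142 142 142 142 142 142 142 140 138 135 134 133 133 133 132 133
 133 134]
[ 99  99 100 100 101 102 104 108 114 117 118 118 118 119 120 119 119 119
 120 119 119 120 121 121 122 128 137 145 149 150 149 148 148 148 148]
[149 149 151 156 161 165 167 167 167 167 167 167 168 172 177 180 181 180
 179 179 179 179 179 179 179]
```

The puck's edges now match the prediction to within about 1 mm (centre column 324 vs 323.3). I'll release and then back straight up.

>>> {"method": "play_rows", "body": {"plan": [[[0, 0, 0], [0, 0, 0]], [[0, 0, 0], [0, 0, 0]], [[0, 0, 0], [0, 0, 0]], [[0, 0, 0], [0, 0, 0]], [[0, 0, 0], [0, 0, 0]]], "gripper": -1}}

```text
time: 10.75
tcp_pos: [0.4843, 0.0001, 0.0156]
eef_rot: [0.692, -0.69, 0.15, -0.15]
contact_force: [0.7, 0.1, 0.7]
gripper_width: 0.999
```

>>> {"method": "play_rows", "body": {"plan": [[[0, -8, 0], [0, 0, 0]], [[0, -15, 0], [0, 0, 0]], [[0, -25, 0], [0, 0, 0]], [[0, -30, 0], [0, 0, 0]], [[0, -30, 0], [0, 0, 0]], [[0, 0, 0], [0, 0, 0]], [[0, 0, 0], [0, 0, 0]]]}}

```text
time: 11.45
tcp_pos: [0.484, -0.0, 0.1303]
eef_rot: [0.692, -0.69, 0.15, -0.15]
contact_force: [-0.1, 0.9, -0.6]
gripper_width: 1.002
```

```bash
python3 - <<'E'
from h import *
goto([.4847,-.0002,.12],np.radians(-24.5))
p,M,_=pose();w=imaging.get_image('wrist');cv2.imwrite('pics/w7.png',w);np.savez('w7.npz',p=p,M=M)
s=imaging.get_image('side');cv2.imwrite('pics/s7.png',s)
a=cv2.resize(s[215:300,255:380],(588,400),interpolation=2)
b=cv2.convertScaleAbs(w[170:350,220:420],alpha=1.4); cv2.imwrite('pics/m7.png',np.hstack([a,np.vstack([b,np.zeros((220,200,3),np.uint8)])]))
for z in (.07,.05):
  C=np.array([.4827,.0007,z]);print(z,np.round(project('wrist',C,(p,M)),1),[np.round(project('wrist',C+.025*np.array(k),(p,M)),1) for k in (M[:,0],-M[:,0],M[:,2],-M[:,2])])
E
```

```text
tcp [ 0.484  -0.      0.1303] t 11.45 yaw -24.5 shift [ 0.7 10.3  0.2] turn [-0.0014  0.     -0.0007] F [-0.1  0.9 -0.6]
0.07 [323.5 243.4] [array([323.5, 277.2]), array([323.5, 207.4]), array([360.3, 243.4]), array([286.7, 243.4])]
0.05 [323.4 234.6] [array([323.4, 266.4]), array([323.4, 201. ]), array([357.6, 234.6]), array([289.2, 234.6])]
```

View pics/m7.png

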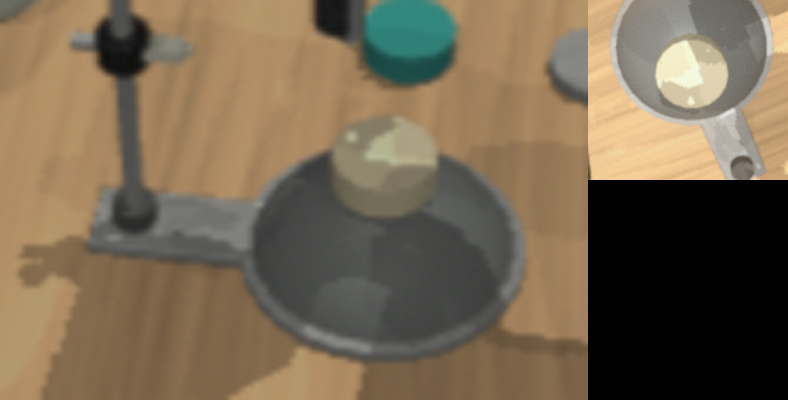

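The puck sits level on the crown: wrist centre (324,244), predicted (323.5,243.4). The pointer tip in the side view is (295.4,225), unchanged. On to the loupe.

>>> {"method": "play_rows", "body": {"plan": [[[-10, 0, 20], [0, 0, 0]], [[-17, 0, 38], [0, -0.03, 0]], [[-17, 0, 40], [0, -0.03, 0]], [[-17, 0, 40], [0, -0.03, 0]], [[-17, 0, 40], [0, 0, 0]], [[-16, 0, 40], [0, 0, 0]], [[-12, 10, 35], [0, 0, 0]], [[-8, 10, 20], [0, 0, 0]], [[0, 0, 0], [0, 0, 0]], [[0, 0, 0], [0, 0, 0]]]}}

```text
time: 12.55
tcp_pos: [0.4694, 0.3045, 0.0962]
eef_rot: [-0.694, 0.7, -0.125, 0.112]
contact_force: [-0.2, -0.5, -0.2]
gripper_width: 1.0
```

```bash
python3 - <<'E'
from h import *
np.set_printoptions(precision=4,suppress=True)
goto([.4884,.2986,.09],np.radians(-19.4))
p,M,_=pose();w=imaging.get_image('wrist');cv2.imwrite('pics/w8.png',w);np.savez('w8.npz',p=p,M=M)
D=np.array([.943,-.3327,0])
G=np.array([.4884,.2986,.052])
for k in (-.055,0,.047,.085): print(k,np.round(project('wrist',G+k*D,(p,M)),1))
# pointer tip height
for n,u,v in (('side',295.7,225.),('top',336.3,214.3)):
    o,d=ray(n,u,v); Q=np.array([.5726,-.0040]); t=((Q-o[:2])@d[:2])/(d[:2]@d[:2]); print(n,o+t*d)
g=cv2.cvtColor(w,cv2.COLOR_BGR2GRAY)
m=cv2.inRange(g,0,45);n,l,s,c=cv2.connectedComponentsWithStats(m)
for i in range(1,n):
    if s[i,4]>150: print(s[i],c[i])
E
```

```text
tcp [0.4694 0.3045 0.0962] t 12.55 yaw -19.4 shift [20.   5.8  0.8] turn [ 0.0124  0.0018 -0.0171] F [-0.2 -0.5 -0.2]
-0.055 [325.5 200.6]
0 [325.2 283.3]
0.047 [324.9 343.4]
0.085 [324.6 384.4]
side [ 0.573  -0.0039  0.1218]
top [ 0.5727 -0.0035  0.1354]
[604 163  30  26 472] [616.5403 174.1631]
[ 319  199   23   76 1435] [329.6139 234.0976]
[   27   312   592   168 44114] [324.2125 428.1139]
```

View pics/w8.png

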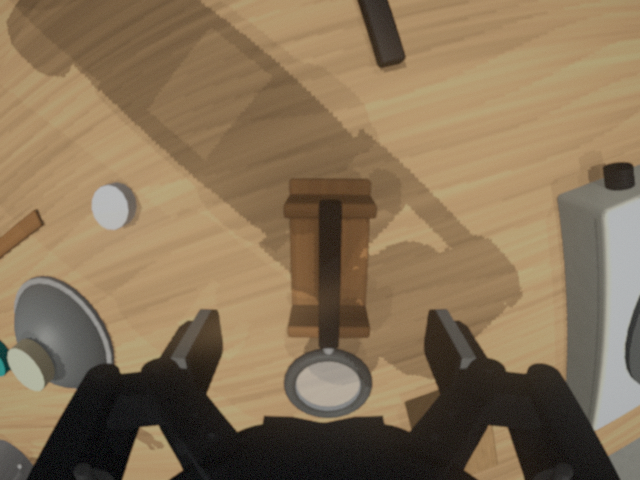

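The wrist view shows the loupe handle in line at column ~329, with the rear end at (330,200) and the lens at (328,382). That is about 2 mm to +z of my estimate. I'll align above the grip point and descend.

>>> {"method": "play_rows", "body": {"plan": [[[0, 0, 0], [0.012, 0, -0.017]], [[18, 5, 2], [0, 0, 0]], [[0, 0, 0], [0, 0, 0]]]}}

```text
time: 12.9
tcp_pos: [0.4881, 0.2972, 0.0917]
eef_rot: [0.697, -0.697, 0.119, -0.121]
contact_force: [0.7, -0.9, -0.5]
gripper_width: 1.0
```

```bash
python3 - <<'E'
from h import *
goto([.489,.3005,-.003],np.radians(-19.4))
p,M,_=pose();w=imaging.get_image('wrist');cv2.imwrite('pics/w9.png',w)
g=cv2.cvtColor(w,cv2.COLOR_BGR2GRAY)
m=cv2.inRange(g,0,45);n,l,s,c=cv2.connectedComponentsWithStats(m)
for i in range(1,n):
    if s[i,4]>150: print(s[i],c[i])
G=np.array([.489,.3005,.052]);D=np.array([.943,-.3327,0])
for k in (-.055,0,.047): print(np.round(project('wrist',G+k*D,(p,M)),1))
for r in (200,230,260): print(r,np.where(m[r,290:370])[0][[0,-1]]+290)
E
```

```text
tcp [0.4881 0.2972 0.0917] t 12.9 yaw -19.4 shift [-0.5 94.7  3.3] turn [-0.0012 -0.0022  0.0027] F [ 0.7 -0.9 -0.5]
[367   0  36  36 211] [379.55924171  19.51658768]
[608 137  32  25 633] [622.62243286 149.05845182]
[ 319  167   24  110 2180] [329.67981651 216.42706422]
[   28   311   591   169 43833] [323.92042525 428.40065704]
[328.9 167.5]
[328.7 255.5]
[328.4 320.4]
200 [319 341]
230 [319 340]
260 [320 336]
```

>>> {"method": "play_rows", "body": {"plan": [[[0, 5, 3.5], [0, 0, 0]], [[0, 25, 0], [0, 0, 0]], [[0, 25, 0], [0, 0, 0]], [[0, 20, 0], [0, 0, 0]], [[0, 12, 0], [0, 0, 0]], [[0, 0, 0], [0, 0, 0]]]}}

```text
time: 13.55
tcp_pos: [0.4888, 0.3019, 0.0049]
eef_rot: [0.699, -0.695, 0.118, -0.123]
contact_force: [-0.8, 0.7, -0.2]
gripper_width: 1.0
```

```bash
python3 - <<'E'
from h import *
goto([.489,.3005,-.003],np.radians(-19.4))
E
```

```text
tcp [0.4888 0.3019 0.0049] t 13.55 yaw -19.4 shift [ 0.6  7.9 -1.3] turn [-0.0068 -0.0035  0.0064] F [-0.8  0.7 -0.2]
```

>>> {"method": "play_rows", "body": {"plan": [[[0.5, 8, -1], [-0.007, -0.003, 0.006]], [[0, 0, 0], [0, 0, 0]]]}}

```text
time: 13.75
tcp_pos: [0.4894, 0.3012, -0.0022]
eef_rot: [0.697, -0.697, 0.119, -0.12]
contact_force: [0.2, -0.3, -0.3]
gripper_width: 1.0
```

>>> {"method": "play_rows", "body": {"plan": [[[0, 0, 0], [0, 0, 0]], [[0, 0, 0], [0, 0, 0]], [[0, 0, 0], [0, 0, 0]], [[0, 0, 0], [0, 0, 0]], [[0, 0, 0], [0, 0, 0]], [[0, 0, 0], [0, 0, 0]], [[0, 0, 0], [0, 0, 0]]], "gripper": 1, "grip_force": 70}}

```text
time: 14.45
tcp_pos: [0.4913, 0.3022, 0.001]
eef_rot: [0.698, -0.696, 0.117, -0.121]
contact_force: [-0.4, 0.4, -0.1]
gripper_width: 0.146
```

```bash
python3 - <<'E'
from h import *
goto([.489,.3005,.1],np.radians(-19.4))
E
```

```text
tcp [0.4913 0.3022 0.001 ] t 14.45 yaw -19.4 shift [ -1.1 -99.   -1.9] turn [-0.0046 -0.0003  0.0047] F [-0.4  0.4 -0.1]
```

>>> {"method": "play_rows", "body": {"plan": [[[0, -10, 0], [0, 0, 0]], [[0, -25, 0], [0, 0, 0]], [[0, -30, 0], [0, 0, 0]], [[0, -30, 0], [0, 0, 0]], [[0, -15, 0], [0, 0, 0]], [[0, 0, 0], [0, 0, 0]]]}}

```text
time: 15.05
tcp_pos: [0.4896, 0.3013, 0.1166]
eef_rot: [0.698, -0.696, 0.118, -0.12]
contact_force: [1.1, -0.3, 0.1]
gripper_width: 0.145
```

```bash
python3 - <<'E'
from h import *
np.set_printoptions(precision=4,suppress=True)
goto([.489,.3005,.1],np.radians(-19.4))
p,M,s=pose();w=imaging.get_image('wrist');cv2.imwrite('pics/w10.png',w);np.savez('w10.npz',p=p,M=M);print(s['gripper_width'])
for x in (-.055,0,.051,.085,.119): print(x,np.round(project('wrist',p+M@np.array([x,-.051,0]),(p,M)),1))
t=imaging.get_image('top');sd=imaging.get_image('side');cv2.imwrite('pics/t10.png',t);cv2.imwrite('pics/s10.png',sd)
L=p+M@np.array([.085,-.051,0]);print(L,project('top',L),project('side',L))
for k,im,P in (('top',t,project('top',L)),('side',sd,project('side',L))):
    x,y=int(P[0])-40,int(P[1])-40
    hsv=cv2.cvtColor(im[y:y+80,x:x+80],cv2.COLOR_BGR2HSV); m=cv2.inRange(hsv,(0,0,110),(180,90,255))
    n,l,st,c=cv2.connectedComponentsWithStats(m)
    for i in range(1,n):
        if st[i,4]>80: print(k,st[i]+[x,y,0,0,0],c[i]+[x,y])
E
```

```text
tcp [0.4896 0.3013 0.1166] t 15.05 yaw -19.4 shift [-0.3 16.6 -1. ] turn [-0.0026 -0.0003  0.0028] F [ 1.1 -0.3  0.1]
0.145113657130576
-0.055 [323.4 200.1]
0 [323.4 335.3]
0.051 [323.4 422.7]
0.085 [323.3 464.3]
0.119 [323.3 496.5]
[0.5695 0.273  0.1678] (np.float64(196.4624944540414), np.float64(216.07517486937306)) (np.float64(273.467942255285), np.float64(315.25174442907))
top [187 206  22  23 410] [197.4244 217.2366]
top [156 233  12  23 150] [159.7133 247.5733]
side [260 305  30  23 536] [274.5224 316.0056]
```

```bash
python3 - <<'E'
from h import *
np.set_printoptions(precision=4,suppress=True)
d=np.load('w10.npz');p,M=d['p'],d['M']
L,e=tri(ray('top',197.4,217.2),ray('side',274.5,316.0));print('lens',L,e,'tool',M.T@(L-p)*1e3)
w=cv2.imread('pics/w10.png');g=cv2.cvtColor(w,cv2.COLOR_BGR2GRAY)
m=cv2.inRange(g,0,48);n,l,st,c=cv2.connectedComponentsWithStats(m)
for i in range(1,n):
    if st[i,4]>150: print(st[i],c[i])
for r in range(185,300,12): q=np.where(m[r,280:380])[0]; print(r,(q[[0,-1]]+280) if len(q) else None)
tip=np.array([.573,-.004,.122])
for f in ('w1','w4','w7','w8','w10'):
    k=np.load(f+'.npz');print(f,np.round(project('wrist',tip,(k['p'],k['M'])),1))
# candidate viewing poses, yaw -19.4
G=lambda a:np.array([[np.cos(a),0,-np.sin(a)],[np.sin(a),0,np.cos(a)],[0,-1,0]])
for P in ([.48,.16,.12],[.5,.13,.10],[.55,.16,.12],[.45,.12,.1],[.6,.14,.12]):
    print(P,np.round(project('wrist',tip,(np.array(P),G(np.radians(-19.4)))),1),np.round(project('wrist',tip+[0,0,.01],(np.array(P),G(np.radians(-19.4)))),1))
E
```

```text
lens [0.5679 0.272  0.1646] [np.float64(0.2), np.float64(0.2)] tool [ 83.7794 -47.8184  -1.4958]
[586 135  29  23 402] [598.5398 144.5174]
[ 304  195   40   86 2869] [323.3932 233.0356]
[   56   307   518   173 51642] [320.7159 419.1746]
185 None
197 [307 340]
209 [304 343]
221 [304 343]
233 [305 342]
245 [305 342]
257 [305 342]
269 [305 341]
281 [335 335]
293 None
w1 [693.6 258. ]
w4 [376.3 422. ]
w7 [374.1 390.3]
w8 [ 49.5 474.6]
w10 [ 48.7 446.7]
[0.48, 0.16, 0.12] [162.4 445.8] [158.4 455.1]
[0.5, 0.13, 0.1] [171.2 444.3] [166.9 455. ]
[0.55, 0.16, 0.12] [111.2 377.9] [105.  386.6]
[0.45, 0.12, 0.1] [219.  485.2] [216.4 495.8]
[0.6, 0.14, 0.12] [ 92.8 310.8] [ 84.9 318.4]
```

The loupe is held (width 0.145) with the lens at tool (83.8,-47.8,-1.5) mm. On the way I'll take two wrist looks at the pointer from the side to get its height accurately.

>>> {"method": "play_rows", "body": {"plan": [[[20, 0, -15], [0, 0, 0]], [[30, 0, -22], [0, 0, 0]], [[30, 0, -22], [0, 0, 0]], [[30, 0, -22], [0, 0, 0]], [[25, 0, -20], [0, 0, 0]], [[10, 0, -8], [0, 0, 0]], [[0, 0, 0], [0, 0, 0]], [[0, 0, 0], [0, 0, 0]]]}}

```text
time: 16.0
tcp_pos: [0.5851, 0.1442, 0.0979]
eef_rot: [-0.693, 0.701, -0.126, 0.11]
contact_force: [0.1, 1.0, -0.8]
gripper_width: 0.149
```

```bash
cat > look.py <<'E'
from h import *
import sys
k=sys.argv[1];p,M,s=pose();w=imaging.get_image('wrist');cv2.imwrite(f'pics/{k}.png',w);np.savez(k+'.npz',p=p,M=M)
print(np.round(p,4),s['time'],s['gripper_width'])
tip=np.array([.573,-.004,.122]);u,v=project('wrist',tip,(p,M));print('pred',u,v)
o=np.array([.604,-.006,.122]);print('post at that height',project('wrist',o,(p,M)))
g=cv2.cvtColor(w,cv2.COLOR_BGR2GRAY);x,y=max(int(u),30),int(v)
print(g[y-24:y+24:2,max(x-30,0):x+32:2])
E
python3 look.py wA
```

```text
[0.5851 0.1442 0.0979] 16.0 0.14934090468733105
pred 83.20721734669718 347.9922890383799
post at that height (np.float64(106.97017490265938), np.float64(388.89953506750123))
[[171 171 172 170 170 169 170 163 163 162 164 165 166 165 165 166 170 172
  171 172 175 175 176 174 175 173 173 171 169 168 167]
 [169 167 167 169 168 168 168 167 166 165 167 168 170 170 170 173 173 173
  174 174 175 174 174 173 170 168 168 165 163 163 166]
 [171 169 168 170 168 168 166 168 168 169 169 172 171 172 171 172 171 172
  172 171 171 173 167 164 164 163 163 162 165 166 168]
 [170 168 168 166 167 166 167 171 169 172 174 170 170 173 172 170 171 168
  168 164 164 161 161 159 160 162 167 168 169 170 173]
 [165 167 166 167 170 169 170 170 170 171 170 172 170 171 170 166 168 163
  159 159 159 160 163 165 166 167 169 171 174 173 171]
 [166 168 170 168 168 170 170 168 170 170 168 169 163 163 161 160 157 157
  158 162 166 169 173 177 176 173 172 172 171 173 174]
 [169 167 167 168 167 168 166 168 167 163 159 159 157 157 154 159 161 166
  169 173 174 176 174 174 175 172 173 171 174 173 174]
 [164 166 167 163 163 1
[... 1470 characters left out ...]
  199 200 196 150 107 106 119 162 173 174 175 175 174]
 [165 168 167 167 170 175 171 172 170 170 171 168 170 170 184 199 199 198
  198 200 198 182 123 106 105 133 171 175 174 173 174]
 [169 170 170 170 169 169 168 169 169 170 170 171 173 174 175 194 199 198
  197 197 198 196 162 108 106 112 160 172 174 172 173]
 [171 171 168 170 168 169 169 171 174 175 175 175 178 175 175 184 198 200
  199 199 199 200 189 131 109 105 126 164 166 168 175]
 [170 170 173 173 173 174 176 175 175 176 176 176 175 173 172 176 188 197
  199 197 197 198 198 176 113 104 106 119  90  97 126]
 [175 174 176 176 176 175 176 176 176 175 173 173 170 169 170 174 177 195
  198 197 197 198 198 196 152 105 106 102  65  39  43]]
```

>>> {"method": "play_rows", "body": {"plan": [[[5, -12, -20], [0.012, 0, -0.017]], [[5, -12, -20], [0, 0, 0]], [[0, 0, 0], [0, 0, 0]], [[0, 0, 0], [0, 0, 0]]]}}

```text
time: 16.45
tcp_pos: [0.5788, 0.1084, 0.1215]
eef_rot: [-0.697, 0.698, -0.117, 0.113]
contact_force: [0.1, 0.1, -1.2]
gripper_width: 0.144
```

```bash
python3 look.py wB | head -3; python3 - <<'E'
from h import *
a=np.radians(-19.4);G=np.array([[np.cos(a),0,-np.sin(a)],[np.sin(a),0,np.cos(a)],[0,-1,0]])
T=np.array([.4827,.0007,.122])-G@np.array([.0838,-.0478,-.001]);print(T)
goto(T,a)
E
```

```text
[0.5788 0.1084 0.1215] 16.45 0.14439670678866612
pred 144.9004577906779 325.5245884487749
post at that height (np.float64(166.0160911290319), np.float64(366.3270535647317))
[0.4039901  0.02947833 0.0742    ]
tcp [0.5789 0.1084 0.1216] t 16.5 yaw -19.4 shift [-140.    48.4 -130.9] turn [ 0.0016  0.0115 -0.0059] F [-0.3  0.1  0.7]
```

>>> {"method": "play_rows", "body": {"plan": [[[-20, 0, 0], [0, 0.0115, 0]], [[-35, 0, 0], [0, 0, 0]], [[-40, 0, 0], [0, 0, 0]], [[-35, 0, -10], [0, 0, 0]], [[-10, 0, -30], [0, 0, 0]], [[0, 0, -35], [0, 0, 0]], [[0, 0, -35], [0, 0, 0]], [[0, 0, -20], [0, 0, 0]], [[0, 0, 0], [0, 0, 0]]]}}

```text
time: 17.4
tcp_pos: [0.3942, 0.0395, 0.1173]
eef_rot: [0.698, -0.698, 0.118, -0.11]
contact_force: [-0.1, 0.0, -0.9]
gripper_width: 0.147
```

```bash
python3 - <<'E'
from h import *
goto([.4040,.0295,.0742],np.radians(-19.4))
E
```

```text
tcp [0.3942 0.0395 0.1173] t 17.4 yaw -19.4 shift [13.  42.9 -6.3] turn [ 0.0019  0.0156 -0.0117] F [-0.1  0.  -0.9]
```

>>> {"method": "play_rows", "body": {"plan": [[[0, 0, 0], [0.002, 0.016, -0.012]], [[13, 12, -6], [0, 0, 0]], [[0, 15, 0], [0, 0, 0]], [[0, 10, 0], [0, 0, 0]], [[0, 0, 0], [0, 0, 0]], [[0, 0, 0], [0, 0, 0]]]}}

```text
time: 18.0
tcp_pos: [0.4061, 0.0352, 0.0789]
eef_rot: [0.698, -0.696, 0.117, -0.119]
contact_force: [0.4, 0.3, -1.3]
gripper_width: 0.152
```

```bash
python3 - <<'E'
from h import *
np.set_printoptions(precision=4,suppress=True)
goto([.4040,.0295,.0742],np.radians(-19.4))
p,M,s=pose()
im={}
for n in('top','side','wrist'): im[n]=imaging.get_image(n);cv2.imwrite(f'pics/{n}F.png',im[n])
np.savez('F.npz',p=p,M=M)
L=p+M@np.array([.0838,-.0478,-.001]);print('lens est',L,[np.round(project(n,L),1) for n in('top','side')])
def crop(i,u,v,h,k): 
    u,v=int(u),int(v); c=i[max(v-h,0):v+h,max(u-h,0):u+h]; return cv2.resize(c,(400,300) if 0 else (int(2*h*k),int(2*h*k)),interpolation=cv2.INTER_CUBIC)
A=crop(cv2.imread('pics/wA.png'),83,370,37,4) ; B=crop(cv2.imread('pics/wB.png'),145,345,37,4)
u,v=project('side',L);S=crop(im['side'],u-8,v,50,6)[:, :]
T=crop(im['top'],*project('top',L),37,4)
r1=np.hstack([A[:296,:296],B[:296,:296]]);r2=np.zeros((296,592,3),np.uint8);r2[:,:296]=T[:296,:296]
left=np.vstack([r1,r2]); S=cv2.resize(im['side'][195:295,272:342],(208*2,592),interpolation=2)
left[296:,296:]=0
out=np.zeros((592,800,3),np.uint8);out[:,:592]=left; 
S2=cv2.resize(im['side'][200:270,270:391],(504,296),interpolation=2); out[296:,296:]=S2[:,:504]
cv2.imwrite('pics/mF.png',out); print('side crop origin 270,200 scale',504/121,296/70)
E
```

```text
tcp [0.4061 0.0352 0.0789] t 18.0 yaw -19.4 shift [-0.1  4.7 -6.1] turn [-0.0027  0.0025  0.0025] F [ 0.4  0.3 -1.3]
lens est [0.4847 0.0065 0.127 ] [array([332. , 257.7]), array([336.4, 229.8])]
side crop origin 270,200 scale 4.1652892561983474 4.228571428571429
```

View pics/mF.png

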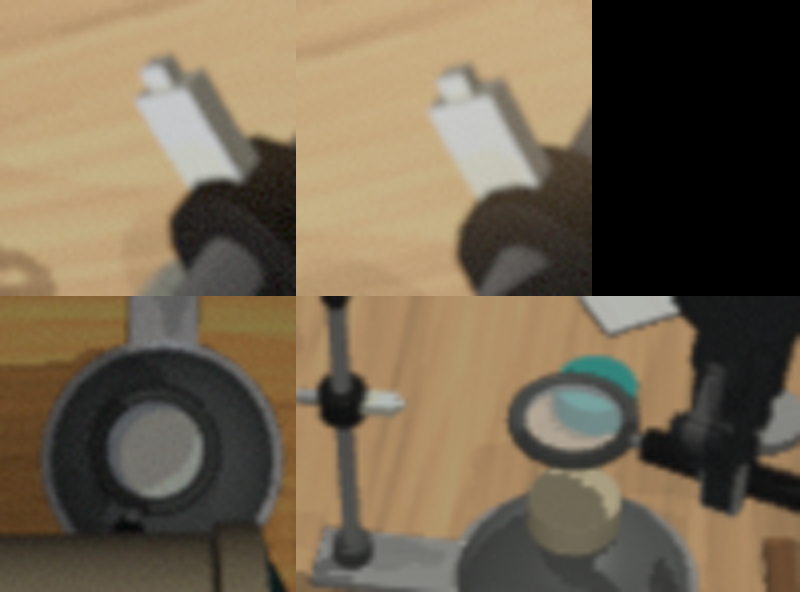

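The last view shows:
- **Pointer nib end:** wA ≈ (84.2,349) and wB ≈ (147,326).
- **Lens frame centre:** side (336.7,229.4) and top (333.2,258.5), above the untouched puck.
- **Pointer tip in side:** (295.9,225.3).

I'll triangulate the tip and the lens, and check level from the handle.

```bash
python3 - <<'E'
from h import *
np.set_printoptions(precision=4,suppress=True)
A,B,F=[np.load(k+'.npz') for k in('wA','wB','F')]
ra=ray('wrist',84.2,349,(A['p'],A['M']));rb=ray('wrist',147,326,(B['p'],B['M']));rs=ray('side',295.8,225.2)
for n,t in(('AB',tri(ra,rb)),('AS',tri(ra,rs)),('BS',tri(rb,rs)),('ABS',tri(ra,rb,rs))):print(n,*t)
Q=np.array([.5726,-.0040])
for n,(o,d) in(('A',ra),('B',rb),('S',rs)): t=((Q-o[:2])@d[:2])/(d[:2]@d[:2]); print(n,o+t*d)
p,M=F['p'],F['M']
L,e=tri(ray('top',333.2,258.5),ray('side',336.7,229.4));print('lens',L,e,'tool',M.T@(L-p)*1e3)
# puck centre in s7 & handle rear end in wrist F
w=cv2.imread('pics/wristF.png');g=cv2.cvtColor(w,cv2.COLOR_BGR2GRAY)
for r in range(180,290,8): q=np.where(g[r,285:365]<52)[0]; print(r,(q[[0,-1]]+285) if len(q) else None,end=' ')
print([ (y,np.round(project('wrist',p+M@np.array([-.055,y,0]),(p,M)),1)) for y in (-.0548,-.0478,-.0408)])
E
```

```text
AB [ 0.5727 -0.0008  0.1246] [np.float64(0.1), np.float64(0.1)]
AS [0.5717 0.0024 0.1273] [np.float64(0.1), np.float64(0.1)]
BS [ 0.5723 -0.0003  0.1248] [np.float64(0.2), np.float64(0.2)]
ABS [ 0.5724 -0.0001  0.1252] [np.float64(0.2), np.float64(0.2), np.float64(0.3)]
A [ 0.5738 -0.0036  0.1221]
B [ 0.574  -0.0033  0.1213]
S [ 0.5728 -0.004   0.1212]
lens [0.4837 0.004  0.1257] [np.float64(0.5), np.float64(0.5)] tool [ 83.6471 -46.5645  -3.734 ]
180 None 188 None 196 [310 336] 204 [305 341] 212 [305 342] 220 [305 342] 228 [305 342] 236 [305 342] 244 [306 342] 252 [306 342] 260 [306 341] 268 [305 340] 276 [305 341] 284 [305 339] [(-0.0548, array([323.4, 202.5])), (-0.0478, array([323.4, 198.3])), (-0.0408, array([323.4, 194.5]))]
```

```bash
python3 - <<'E'
from h import *
np.set_printoptions(precision=4,suppress=True)
F=np.load('F.npz');p,M=F['p'],F['M'];s=cv2.imread('pics/sideF.png');g=cv2.cvtColor(s,cv2.COLOR_BGR2GRAY)
for x in list(range(352,362,2))+list(range(378,404,2)):
    c=g[215:275,x]; q=np.where(c<70)[0]; print(x,(q[0]+215,q[-1]+215,len(q)) if len(q) else None,end=' ')
print()
for y0,pt in ((-.0472,0),(-.051,2.5),(-.0472,-1.5)):
    for x in (-.056,-.04,.03,.045,.084):
        yy=y0+np.tan(np.radians(pt))*x; print(pt,x,np.round(project('side',p+M@np.array([x,yy,-.002*x/.084])),1),end=' ')
    print()
# frame segmentation top & side: glass blob and dark ring
for n,(u,v) in(('top',(333,258)),('side',(337,229))):
    im=cv2.imread(f'pics/{n}F.png');gg=cv2.cvtColor(im,cv2.COLOR_BGR2GRAY);print(n);print(gg[v,u-24:u+25]);print(gg[v-24:v+25,u])
print(project('top',np.array([.4827,.0007,.122])),project('side',np.array([.4827,.0007,.122])), plane(ray('top',333.2,258.5),.1265))
E
```

```text
352 (np.int64(235), np.int64(274), 5) 354 (np.int64(232), np.int64(274), 12) 356 (np.int64(232), np.int64(274), 20) 358 (np.int64(232), np.int64(274), 21) 360 (np.int64(229), np.int64(274), 23) 378 (np.int64(215), np.int64(247), 33) 380 (np.int64(215), np.int64(247), 33) 382 (np.int64(215), np.int64(248), 25) 384 (np.int64(215), np.int64(248), 18) 386 (np.int64(215), np.int64(249), 17) 388 (np.int64(242), np.int64(250), 9) 390 (np.int64(242), np.int64(250), 9) 392 (np.int64(243), np.int64(251), 9) 394 (np.int64(244), np.int64(252), 9) 396 (np.int64(244), np.int64(252), 9) 398 (np.int64(245), np.int64(252), 8) 400 None 402 None 
0 -0.056 [398.7 251.3] 0 -0.04 [391.3 248.7] 0 0.03 [359.9 237.8] 0 0.045 [353.3 235.5] 0 0.084 [336.5 229.7] 
2.5 -0.056 [399.1 249.1] 2.5 -0.04 [391.6 246.8] 2.5 0.03 [360.  236.9] 2.5 0.045 [353.3 234.9] 2.5 0.084 [336.5 229.6] 
-1.5 -0.056 [398.6 251.8] -1.5 -0.04 [391.3 249.1] -1.5 0.03 [359.9 237.5] -1.5 0.045 [353.3 235.1] -1.5 0.084 [336.5 228.9] 
top
[ 33  36  36  35  38  35  32  26  23  24  23  42  72  89  92 106 113 112
 113 113 114 114 113 113 113 
[... 153 characters left out ...]
5 103 112 112 114
 116 110 114 112 115 112 113 113 114 115 115 112 112 113 118 130 137 129
  84  43  45  41  37  48  53  54  53  39  41  46  51]
side
[151 151 151 149 144 140 136 110  70  70  73  88 129 164 167 166 165 161
 150 146 138 131 130 129 129 130 130 131 131 131 131 130 131 129 117  83
  64  61  69  97 132 136 138 140 140 132 106  62  40]
[140 140 141 143 143 144 144 145 144 131 113 107 104  80  76  85 119 133
 146 149 148 140 131 130 129 130 132 145 150 163 159 113  66  55  51  61
 121 148 116 106 104 104 104 104 105 104 105 105 105]
(np.float64(334.75358515852867), np.float64(258.7468273574045)) (np.float64(337.4965263806489), np.float64(229.67641885961436)) [0.4831 0.004  0.1265]
```

The handle in the side view (rear mid at (391.3,246.6), lens at (336.6,229.5)) shows the loupe drooping about 2.3° in the grip. The lens is also about 5 mm off in y and 4–5 mm high. I'll tighten the grip, pitch up and correct all three.

```bash
cat > tgt.py <<'E'
from h import *
np.set_printoptions(precision=4,suppress=True)
def tgt(lens=(.4827,.0007,.122),off=(.0837,-.0472,-.002),pitch=-.04):
    a=np.radians(-19.4);G=np.array([[np.cos(a),0,-np.sin(a)],[np.sin(a),0,np.cos(a)],[0,-1,0]])@R.from_rotvec([0,0,pitch]).as_matrix()
    T=np.array(lens)-G@np.array(off); p,M,s=pose()
    print('t',s['time'],'lens now',p+M@np.array(off),'shift',M.T@(T-p)*1e3,'turn',R.from_matrix(M.T@G).as_rotvec(),s['gripper_width'])
if __name__=='__main__': tgt()
E
python3 tgt.py
```

```text
t 18.15 lens now [0.4845 0.0052 0.1269] shift [ 1.5863  7.8661 -4.8178] turn [-0.003   0.0021 -0.0365] 0.14794734653454497
```

>>> {"method": "play_rows", "body": {"plan": [[[0, 0, 0], [0, 0, 0]], [[1, 4, -2.5], [-0.003, 0.002, -0.018]], [[0.5, 4, -2.5], [0, 0, -0.018]], [[0, 0, 0], [0, 0, 0]], [[0, 0, 0], [0, 0, 0]]], "grip_force": 110, "gripper": 1}}

```text
time: 18.65
tcp_pos: [0.4067, 0.029, 0.0718]
eef_rot: [-0.694, 0.699, -0.104, 0.135]
contact_force: [0.1, 0.3, -1.1]
gripper_width: 0.139
```

```bash
python3 tgt.py
```

```text
t 18.65 lens now [0.4829 0.     0.1227] shift [-0.6531  0.2743  0.54  ] turn [-0.0003 -0.0005  0.005 ] 0.13874755190824387
```

Now I'll remeasure the lens, handle slope and puck numerically from top and side.

```bash
cat > meas.py <<'E'
from tgt import *
tgt()
p,M,_=pose();im={n:imaging.get_image(n) for n in('top','side')}
for n in im: cv2.imwrite(f'pics/{n}_{get_state()["time"]:.2f}.png',im[n])
def sub(v,th,i): # subpixel crossing
    return i+(th-v[i])/(v[i+1]-v[i])
res={}
# glass outline: radial edges from centre (glass -> dark ring), ellipse fit
for n,thr in(('top',75),('side',100)):
    g=cv2.GaussianBlur(cv2.cvtColor(im[n],cv2.COLOR_BGR2GRAY),(3,3),0).astype(np.float32)
    L=p+M@np.array([.0837,-.0472,-.002]);u,v=project(n,L);P=[]
    for a in np.linspace(0,2*np.pi,72,endpoint=False):
        r=np.arange(5,18,.25,dtype=np.float32);xs=(u+r*np.cos(a)).astype(np.float32)[:,None];ys=(v+r*np.sin(a)).astype(np.float32)[:,None]
        k=cv2.remap(g,xs,ys,1)[:,0];j=np.where(k<thr)[0]
        if len(j): P.append([xs[j[0],0],ys[j[0],0]])
    P=np.array(P,np.float32);e=cv2.fitEllipseAMS(P);res[n]=e[0];print(n,'pred',np.round([u,v],1),'fit',e,len(P))
Lm,er=tri(ray('top',*res['top']),ray('side',*res['side']));print('lens tri',Lm,er,'in tool',M.T@(Lm-p)*1e3)
print('lens by top at .122',plane(ray('top',*res['top']),.122))
g=cv2.cvtColor(im['side'],cv2.COLOR_BGR2GRAY);X=[];Y=[]
for x in range(380,406):
    q=np.where(g[225:275,x]<75)[0]
    if 6<=len(q)<=11: X.append(x);Y.append(q.mean()+225)
print('handle rear cols',X[:1],X[-1:]);k=np.polyfit(X,Y,1);print('slope',k[0],'at392',np.polyval(k,392))
for pt in(-1,0,1):
    # world pitch: axis level + pt deg droop about lens
    h=M[:,0].copy();h[2]=0;h/=np.linalg.norm(h)
    f=lambda s:np.array(project('side',Lm-h*s+np.array([0,0,s*np.tan(np.radians(pt))])))
    A,B=f(.12),f(.14);print(pt,'deg: row at 392',A[1]+(392-A[0])*(B-A)[1]/(B-A)[0])
E
python3 meas.py
```

```text
t 18.65 lens now [0.4829 0.     0.1227] shift [-0.6531  0.2743  0.54  ] turn [-0.0003 -0.0005  0.005 ] 0.13874755190824387
top pred [335.1 258.7] fit ((335.19903564453125, 258.9695739746094), (23.727275848388672, 24.0909481048584), 155.0704345703125) 72
side pred [337.5 229.2] fit ((336.84503173828125, 228.00767517089844), (16.409297943115234, 23.781848907470703), 93.94481658935547) 72
lens tri [ 0.4832 -0.      0.126 ] [np.float64(1.1), np.float64(1.1)] in tool [ 84.1735 -50.4705  -1.9415]
lens by top at .122 [ 0.4822 -0.0002  0.122 ]
handle rear cols [385] [398]
slope 0.3973626373626396 at392 248.2272527472526
-1 deg: row at 392 246.6996444117168
0 deg: row at 392 245.92282800488852
1 deg: row at 392 245.14683322309432
```

```bash
ls pics | grep side_; python3 - <<'E'
from h import *
np.set_printoptions(precision=2,suppress=True,linewidth=200)
for f in ('pics/sideF.png','pics/side_18.65.png','pics/side_18.75.png'):
    im=cv2.imread(f)
    if im is None: continue
    g=cv2.cvtColor(im,cv2.COLOR_BGR2GRAY);print(f)
    for u in (333,337,341): print(u,g[212:248,u])
    print('row229',g[229,316:362]); print('row 226',g[226,316:362])
    X=[];Y=[]
    for x in range(384,404):
        q=np.where(g[225:275,x]<75)[0]; 
        if len(q): X.append(x);Y.append((q[0]+225,q[-1]+225))
    print(list(zip(X,[(int(a),int(b)) for a,b in Y])))
E
```

```text
side_18.75.png
pics/sideF.png
333 [148 146 146 144 138 124  85  81  80 118 129 138 131 128 128 128 129 138 145 149 162 166 163 155  91  60  54  50  67 132 112 105 104 103 104 103]
337 [145 144 131 113 107 104  80  76  85 119 133 146 149 148 140 131 130 129 130 132 145 150 163 159 113  66  55  51  61 121 148 116 106 104 104 104]
341 [145 142 121 108 106 105  88  76  74  98 121 136 147 149 147 139 132 131 131 131 132 146 158 143  80  56  53  50  79 147 157 157 155 131 111 104]
row229 [149 144 140 136 110  70  70  73  88 129 164 167 166 165 161 150 146 138 131 130 129 129 130 130 131 131 131 131 130 131 129 117  83  64  61  69  97 132 136 138 140 140 132 106  62  40]
row 226 [151 149 143 141 128  87  72  73  77 107 147 162 166 165 157 143 132 128 129 131 134 140 145 147 147 147 147 147 146 141 129 104  70  67  71  79 106 132 135 136 139 140 141 140 140 139]
[(384, (241, 274)), (385, (241, 249)), (386, (241, 249)), (387, (241, 249)), (388, (242, 250)), (389, (242, 250)), (390, (242, 250)), (391, (243, 251)), (392, (243, 251)), (393, (243, 251)), (394, (244, 252)), (395, (244, 252)), (396
[... 664 characters left out ...]
0 131 129 129 118  87  68  68  74 101 133 138 139 140 141 141 141 136]
row 226 [151 149 142 142 144 126  77  71  74  83 118 154 165 164 157 142 133 128 130 131 134 140 145 147 147 147 147 147 146 146 139 127 105  71  68  75  98 129 135 138 139 140 140 141 141 142]
[(384, (225, 274)), (385, (225, 250)), (386, (242, 250)), (387, (243, 251)), (388, (243, 251)), (389, (243, 251)), (390, (244, 252)), (391, (244, 252)), (392, (244, 252)), (393, (245, 253)), (394, (245, 253)), (395, (245, 254)), (396, (246, 254)), (397, (246, 254)), (398, (247, 253)), (399, (247, 251))][ WARN:0@0.662] global loadsave.cpp:275 findDecoder imread_('pics/side_18.65.png'): can't open/read file: check file path/integrity
```

Level is now within about 0.5°. The relative height depends on the stand's direction, so I'll measure that from the foot arm in the first top image.

```bash
python3 - <<'E'
from h import *
np.set_printoptions(precision=4,suppress=True)
im=cv2.imread('pics/top0.png');sat=cv2.cvtColor(im,cv2.COLOR_BGR2HSV)[:,:,1].astype(float)
for v in range(204,230,3):
    r=sat[v,318:355]; th=90; q=np.where(r<th)[0]
    a,b=q[0],q[-1]; L=318+a-1+(r[a-1]-th)/(r[a-1]-r[a]); H=318+b+(th-r[b])/(r[b+1]-r[b])
    m=plane(ray('top',(L+H)/2,v),.008); print(v,round(L,1),round(H,1),m,'angle',round(np.degrees(np.arctan2(m[1]+.001,m[0]-.482)),2))
d=np.load('w7.npz');ps=(d['p'],d['M']);w=cv2.imread('pics/w7.png');sat=cv2.cvtColor(w,cv2.COLOR_BGR2HSV)[:,:,1]
for a in (-4,-2,0,2):
    c,s=np.cos(np.radians(a)),np.sin(np.radians(a)); n=np.array([-s,c,0])
    P=np.array([.4827,.0007,.008])+.088*np.array([c,s,0])
    t=np.linspace(-.035,.035,141);uv=np.array([project('wrist',P+k*n,ps) for k in t],np.float32)
    v=cv2.remap(sat.astype(np.float32),uv[:,:1],uv[:,1:],1)[:,0]; q=t[v<70]; print(a,len(q),q.min() if len(q) else 0,q.max() if len(q) else 0)
E
python3 tgt.py
```

```text
204 326.0 343.2 [ 0.6121 -0.0044  0.008 ] angle -1.5
207 326.0 343.2 [ 0.6051 -0.0044  0.008 ] angle -1.56
210 325.7 343.3 [ 0.5982 -0.004   0.008 ] angle -1.47
213 325.8 343.2 [ 0.5912 -0.0039  0.008 ] angle -1.53
216 325.7 343.2 [ 0.5843 -0.0037  0.008 ] angle -1.52
219 325.6 343.2 [ 0.5773 -0.0035  0.008 ] angle -1.49
222 325.6 343.2 [ 0.5704 -0.0033  0.008 ] angle -1.51
225 325.5 343.4 [ 0.5635 -0.0033  0.008 ] angle -1.65
228 325.5 343.0 [ 0.5565 -0.0027  0.008 ] angle -1.3
-4 80 -0.016000000000000004 0.0235
-2 80 -0.019000000000000003 0.020499999999999997
0 80 -0.022000000000000002 0.017499999999999995
2 80 -0.025500000000000002 0.013999999999999999
t 18.75 lens now [0.4829 0.     0.1227] shift [-0.7071  0.2976  0.48  ] turn [-0.0003 -0.0005  0.0048] 0.13922329871418268
```

Both cameras put the stand direction at -1.5°, so the tip is near (0.5727,-0.0017) at about 0.123 m. The lens is about 1 mm too high. One small final correction, with holding rows after it.

>>> {"method": "play_rows", "body": {"plan": [[[-0.7, 0.9, 0.5], [0, 0, 0.005]], [[0, 0, 0], [0, 0, 0]], [[0, 0, 0], [0, 0, 0]]]}}

```text
time: 19.05
tcp_pos: [0.4065, 0.0298, 0.0711]
eef_rot: [-0.695, 0.699, -0.105, 0.133]
contact_force: [-0.3, -0.5, -1.0]
gripper_width: 0.134
```

```bash
python3 meas.py
```

```text
t 19.05 lens now [0.483  0.0007 0.1215] shift [-0.2273 -0.4343 -0.1657] turn [-0.0005 -0.0006 -0.0004] 0.13394364983148896
top pred [334.7 258.6] fit ((334.9106750488281, 258.9450378417969), (23.64832878112793, 23.978086471557617), 150.5888671875) 72
side pred [337.4 229.8] fit ((336.7593688964844, 228.6080322265625), (16.369821548461914, 23.710010528564453), 93.93858337402344) 72
lens tri [0.4833 0.0005 0.1248] [np.float64(1.1), np.float64(1.1)] in tool [ 84.1823 -50.4017  -2.0782]
lens by top at .122 [0.4823 0.0004 0.122 ]
handle rear cols [385] [398]
slope 0.5058341658341681 at392 248.43668331668317
-1 deg: row at 392 247.35415868820638
0 deg: row at 392 246.5769742297543
1 deg: row at 392 245.8006084267087
```

```bash
python3 - <<'E'
from h import *
a=cv2.imread('pics/s7.png');b=imaging.get_image('side')
m=[cv2.inRange(cv2.cvtColor(k,cv2.COLOR_BGR2LAB)[:,:,2][242:266,320:356],136,255) for k in(a,b)]
print([ (int((k>0).sum()),np.argwhere(k).mean(0).round(1),np.argwhere(k).max(0),np.argwhere(k).min(0)) for k in m])
s=get_state();print(s['time'],s['tcp_pos'],s['joint_velocities'].round(4) if hasattr(s['joint_velocities'],'round') else s['joint_velocities'],s['gripper_width'])
print(bot.hand_in())
E
```

```text
[(486, array([ 7.3, 17.2]), array([18, 35]), array([0, 0])), (481, array([ 7.3, 17.2]), array([18, 35]), array([0, 0]))]
19.2 [0.40647918 0.02979658 0.07102398] [ 0.001  -0.0015  0.0031  0.0004  0.001  -0.001 ] 0.1419601112393776
the job is handed in; nothing more can be done
None
```

The ivory puck is balanced on the dome's crown, and the job was handed in at 19.2 s with the small loupe held still, level over the puck. No verdict was reported.

**Puck**
- The first grasp closed on nothing, because the real fingertips end about 35 mm short of the stated TCP. I confirmed this in two camera views, lowered the gripper and took the puck on the second try.
- After release the puck was centred on the crown axis to within about 1 mm. The side camera shows it unmoved since then.

**Loupe**
- It drooped about 2° in the grip after lifting. I tightened the grip to 110 N and pitched it up. It now looks level to within about 0.5–1°.
- The lens is over the crown to within about 1 mm, at roughly (0.483, 0.0005) against (0.4827, 0.0007).

**Height, the least certain check**
- The pointer tip measured 0.121–0.125 m depending on the view, with a best estimate of about 0.123 m.
- The lens measured 0.1215 m from the arm pose and 0.1248 m from the cameras. The side camera disagreed with the others by about 3 mm, so I split the difference. The height error could be around 2 mm.

**Contact**
- Force readings stayed around 1 N per axis whenever I read them, with no contact seen on the stand, pointer or other things on the bench.

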